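# Sort the pocket things on the hallway dock shelf

### The job

Sort the things lying loose on the hallway shelf to where each kind belongs: the two keys go in the shallow wooden tray, one lying flat in each of its two bays; the two door stops go in the taller, undivided grey metal bin, side by side, each lying on its flat underside on the bin's floor; and the earbud case goes flat on the middle of the round pad at the end of the swing arm. Leave everything released and at rest.

Things in the scene. Friction and masses are not known exactly. Their poses are not given: they have to be found in the camera images.
- key_1: Copper door key lying flat, one of two alike, 62 mm long, 25 g. Origin: centre of its underside, midway along it; +x along the blade to the tip, z up. Its flat-sided head is 24 mm long (x), 26 mm wide (y), 6 mm thick, centred at x = -18 mm; pick it across the head. Blade from x = -6 to +31 mm, 8 mm wide, 5 mm thick, with 3 mm teeth on its -y side.
- key_2: Copper door key lying flat, the other of two alike, 62 mm long, 25 g. Origin: centre of its underside, midway along it; +x along the blade to the tip, z up. Its flat-sided head is 24 mm long (x), 26 mm wide (y), 6 mm thick, centred at x = -18 mm; pick it across the head. Blade from x = -6 to +31 mm, 8 mm wide, 5 mm thick, with 3 mm teeth on its -y side.
- stop_1: Blue rubber door stop, a plain wedge lying on its flat underside, one of two (the two are alike). 80 mm long (x), 36 mm wide (y), 26 mm high at the thick +x end sloping down to 6 mm at the thin -x end; its two long sides are upright. Origin: centre of the underside, z up. About 70 g. Best picked from above across its width at x = +10 mm, where it is about 18 mm high.
- stop_2: Blue rubber door stop, a plain wedge lying on its flat underside, the other one (the two are alike). 80 mm long (x), 36 mm wide (y), 26 mm high at the thick +x end sloping down to 6 mm at the thin -x end; its two long sides are upright. Origin: centre of the underside, z up. About 70 g. Best picked from above across its width at x = +10 mm, where it is about 18 mm high.
- earbud_case: White rounded earbud case lying flat on its back, 60 mm long (x), 46 mm wide (y), 24 mm high, edges rounded at 9 mm. Origin: centre of its underside, z up. About 50 g.
- key_tray: Shallow open wooden tray, fixed, 130 mm (x) by 210 mm (y) outside, 14 mm high, walls and floor 5 mm thick. One divider of wall height, 5 mm thick, runs along x through the middle and makes two bays centred at y = +51 and -51 mm, each 120 (x) by 97 mm (y) inside. Origin: centre of its underside (on the shelf), z up.
- stop_bin: Open light-grey aluminium bin without dividers, fixed to the shelf, 150 mm (x) by 190 mm (y) outside, 38 mm high, walls and floor 5 mm thick (140 by 180 mm inside). Origin: centre of its underside (on the shelf), z up. Two door stops fit side by side, lengths along x, at about y = +45 and y = -45 mm.
- pad_top (a point): Centre of the top of the round dark-faced pad, 76 mm across, 45 mm above the shelf, at the end of the brushed-aluminium swing arm (24 mm wide, 210 mm from pivot to here) that pivots about an upright pin on the side of the black dock riser on the robot's left. z up. The pivot is stiff (2.4 N sideways at the pad), stays put in a normal set-down, and need not be swung.
Not all that is in view belongs to the job. Leave any green, turquoise or yellow look-alike of the stop_1 alone.

How it is judged:
At the end, for the whole second after the job is handed in: One key flat (0.1 rad) on the tray's floor in each bay; both door stops on their undersides (0.1 rad) on the bin's floor (under 12 mm above the shelf); the case flat on the pad, centre within 15 mm of the pad's centre, underside within 6 mm of its top; all slower than 0.02 m/s (((x of key_1 in the frame of key_tray between -0.05 and 0.05 m and y of key_1 in the frame of key_tray between 0.006 and 0.096 m and z of key_1 in the frame of key_tray between -0.002 and 0.011 m and angle between each of key_1, key_2's own z axis and vertical below 0.1 rad and x of key_2 in the frame of key_tray between -0.05 and 0.05 m and y of key_2 in the frame of key_tray between -0.096 and -0.006 m and z of key_2 in the frame of key_tray between -0.002 and 0.011 m) or (x of key_1 in the frame of key_tray between -0.05 and 0.05 m and y of key_1 in the frame of key_tray between -0.096 and -0.006 m and z of key_1 in the frame of key_tray between -0.002 and 0.011 m and angle between each of key_1, key_2's own z axis and vertical below 0.1 rad and x of key_2 in the frame of key_tray between -0.05 and 0.05 m and y of key_2 in the frame of key_tray between 0.006 and 0.096 m and z of key_2 in the frame of key_tray between -0.002 and 0.011 m)) and x of stop_1 in the frame of stop_bin between -0.06 and 0.06 m and y of stop_1 in the frame of stop_bin between -0.085 and 0.085 m and z of stop_1 in the frame of stop_bin between -0.002 and 0.012 m and angle between each of stop_1, stop_2, earbud_case's own z axis and vertical below 0.1 rad and x of stop_2 in the frame of stop_bin between -0.06 and 0.06 m and y of stop_2 in the frame of stop_bin between -0.085 and 0.085 m and z of stop_2 in the frame of stop_bin between -0.002 and 0.012 m and horizontal distance between earbud_case and pad_top below 0.015 m and z of earbud_case in the frame of pad_top between -0.006 and 0.006 m and linear speed of each of key_1, key_2, stop_1, stop_2, earbud_case below 0.02 m/s); the robot touches nothing.
It also fails if it takes over 128 s, if anything falls off the work surface, if the arm or the gripper's body presses on something with over 40 N, if the wrist force passes 120 N, or if a joint passes its speed limit or range.

### The arm

A 6-joint arm with a two-finger parallel gripper is mounted at the origin on the work surface. World frame = base frame: x ahead of the robot, y to its left, z up, the work surface at z = 0. Lengths are in m, angles in rad, forces in N, time in s.
With the tool pointing down it reaches from about 0.325 to 0.775 m from the base axis. Payload 5.5 kg.
Tool frame: the origin (TCP) lies at the very end of the fingers, on their centre line; the grasp point (between the pads) lies 19 mm behind it; z points along the fingers, y is the line along which they close (so a half turn about z gives the same grasp; the last joint's range is limited). The gripper opens to 85 mm and grips with 20 to 120 N. Pads are 22 mm wide; open, the fingers measure 114 mm over their backs; the gripper's body (76 mm by 85 mm) begins 54 mm behind the grasp point. The pads swing forward as they close: fully open they stand 13 mm farther back than shut.
Start: joints at [-1.208, 0.091, 1.231, -0, 1.82, -0.057], TCP at [0.245, -0.548, 0.231] pointing down, gripper open.
Joint ranges: [-2.87, 2.87], [-0.86, 2.18], [0.17, 2.46], [-1.51, 4.65], [0.06, 2.69], [-2.65, 2.65]. Speed limits (rad/s): [2.57, 2.57, 3.01, 3.14, 3.14, 3.14].

### API

Orientations are given as a unit quaternion [x, y, z, w].
In Python, from workcell import arm gives the robot as it stands.
- The arm moves only by the tool carry_out, never from a script. Its argument "deltas" is a list of rows, each a list of 7 numbers: the shift along the tool's x, y, z in cm, then the turn, a rotation vector about the tool's x, y, z in rad, then the finger opening in cm, from 0 to 8.54. A call has exactly 5 rows; each row shifts and turns the commanded pose from where the row before left it, along the tool's axes as they then stand; what a row does not reach is not made up. A row lasts 1/10 s, in which the tool goes at most 50 mm and 8.59 degrees, less where a joint would pass 70% of its speed; a pose out of reach is approached as far as the arm can. A call with a gripper value outside its range is refused whole. The fingers move at their own pace and stop on an object; "squeeze" is the grip in N (left out, the last holds). Time passes only in rows, so rows that do not move let the fingers close, or fill a call up. It gives the time, the measured TCP pose, the force, the opening and the grip force at its end, in the units of the state.
- arm.read_state(): the state, without advancing time (a new reading comes with each control period).
- arm.snapshot(name): name is "scene" or "top" or "wrist"; returns a dict with "image" (384x512x3 uint8, red, green, blue), "mtx" (3x3 intrinsics, pixels), "k1" (the pictures are not rectified: a ray, as slopes to the right and down, at radius r is drawn at 1 + k1 r^2 times it, then the intrinsics apply), "R" (3x3) and "t" (3): a world point X has camera coordinates R X + t. Camera axes: x right, y down, z forward; pixel columns grow to the right and rows downward; lengths in m; the calibration is good to about 2 mm. A picture is of the moment at which its call begins. There is no depth.
- arm.finish_job(): hands the job in; it is judged then, once.
The state is a dict: "t": time; "q": joint angles; "qvel": joint speeds; "joint_torque": joint torques, N m; "ee_pos": TCP position; "orientation": TCP orientation; "wrist_force": force on the tool from outside, world axes, zero at the start; "ft_torque": the same for the moment, N m; "grip_width": finger opening in m; "gripper_force": force on a finger pad.
Only numpy, scipy, OpenCV 4.12 (cv2) and the standard library are available. Lean on these libraries where they do the work, as an engineer would, in place of code of your own. Each camera call takes 0.05 s, during which the arm holds its last target. There are 200 camera calls.

## Working session

There is one attempt and no reset: what is moved stays moved. The work goes in short steps, Python scripts to look and compute and a tool call to move; the robot and the scene stay as the last step left them, time stands still between calls to the robot, and variables do not carry over. Pictures are saved under pics/ and viewed, at most 14 in all, crops included, and the job is handed in when it is done.

Besides the shell and the picture viewer there is one more tool, called after "Request:" by a JSON object that holds its "op" and its "data", one argument or row to a line. carry_out: Moves the arm, as the interface text tells. Its arguments: {"type":"object","properties":{"deltas":{"type":"array","items":{"type":"array","items":{"type":"number"}}},"squeeze":{"type":"number"}},"required":["deltas"]}

```bash
mkdir -p pics; ls; cat > h.py <<'E'
import numpy as np, cv2
from workcell import arm
def snap(n,f):
    s=arm.snapshot(n); cv2.imwrite('pics/'+f+'.png',s['image'][:,:,::-1]); np.savez('pics/'+f+'.npz',**{k:np.array(v) for k,v in s.items()}); return s
def load(f): return dict(np.load('pics/'+f+'.npz'))
def ray(s,uv):
    K=np.array(s['mtx'],float);R=np.array(s['R']);t=np.array(s['t'])
    d=cv2.undistortPoints(np.array(uv,float).reshape(-1,1,2),K,np.array([float(s['k1']),0,0,0])).reshape(-1,2)
    d=np.c_[d,np.ones(len(d))]@R
    return -R.T@t,d
def onz(s,uv,z):
    c,d=ray(s,uv); z=np.broadcast_to(z,len(d)); return c+d*((z-c[2])/d[:,2])[:,None]
def proj(s,X):
    R=np.array(s['R']);t=np.array(s['t'])
    return cv2.projectPoints(np.array(X,float).reshape(-1,1,3),cv2.Rodrigues(R)[0],t,np.array(s['mtx'],float),np.array([float(s['k1']),0,0,0]))[0].reshape(-1,2)
E
python3 - <<'E'
from h import *
for n in('scene','top','wrist'):
    s=snap(n,n+'0'); print(n,s['k1'],-np.array(s['R']).T@s['t'],np.array(s['R'])[2])
st=arm.read_state(); print(st)
a=cv2.imread('pics/top0.png'); cv2.imwrite('pics/top0b.png',cv2.resize(a,(800,600)))
a=cv2.imread('pics/scene0.png'); cv2.imwrite('pics/scene0b.png',cv2.resize(a,(800,600)))
E
```

```text
pics
scene -0.041858325749569825 [1.27550615 0.33828303 0.93174157] [-0.62923021 -0.26565259 -0.73040951]
top -0.007819136936678281 [0.39084576 0.01931106 1.10540165] [ 0.13040208 -0.02103132 -0.9912381 ]
wrist -0.03097576001274999 [ 0.30351869 -0.5211536   0.37306577] [-0.23741683 -0.10472125 -0.96574671]
{'t': 0.15, 'q': array([-1.20767957e+00,  9.17015966e-02,  1.23159129e+00,  1.46879059e-05,
        1.81979353e+00, -5.67017210e-02]), 'qvel': array([ 0.00048731, -0.00107409, -0.00630425,  0.00061185,  0.00158357,
       -0.00177388]), 'joint_torque': array([ 2.40307025e-03, -4.59372282e+01, -4.18525922e+01, -1.20359539e-05,
        9.58319404e-03,  2.40919775e-05]), 'ee_pos': array([ 0.24448603, -0.54770571,  0.23041137]), 'orientation': array([ 9.78049182e-01,  2.08372839e-01, -1.06945180e-04, -7.39218619e-04]), 'wrist_force': array([0.54339322, 0.24035651, 0.5868373 ]), 'ft_torque': array([ 0.00409091,  0.01283493, -0.00294177]), 'gripper_force': 0.0, 'grip_width': 0.08557052271902839}
```

View pics/top0b.png

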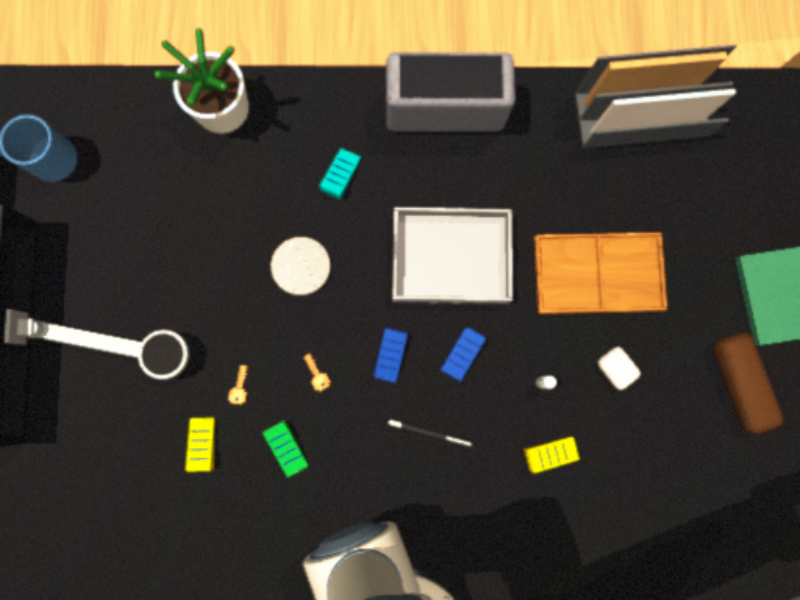

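View pics/scene0b.png

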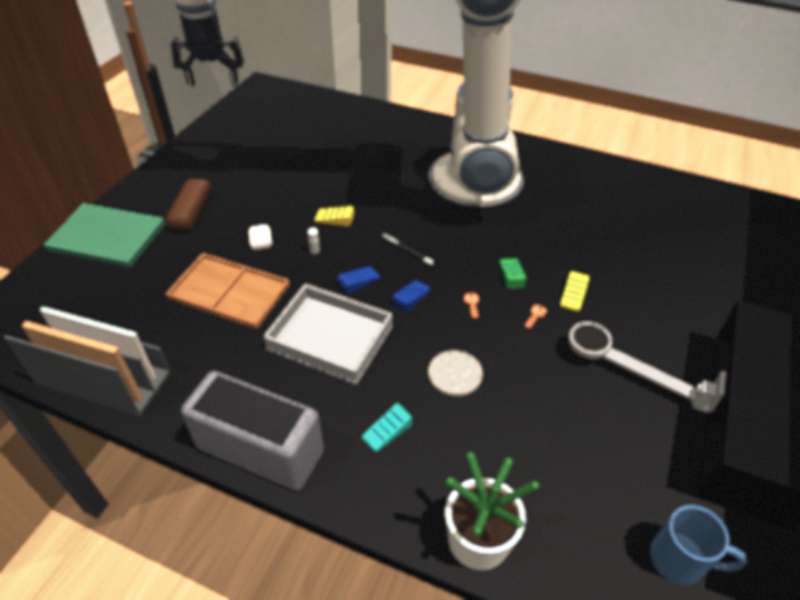

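The top view (800×600) shows the keys at (237,385) and (317,372), and the blue stops at (391,355) and (463,353). The case is at (620,368), the tray at (600,272), the bin at (453,255) and the pad at (163,354). Next I measure with masks and check across the two views.

```bash
cat > m.py <<'E'
from h import *
def blobs(s,lo,hi,amin=40):
    hsv=cv2.cvtColor(s['image'],cv2.COLOR_RGB2HSV); m=cv2.inRange(hsv,np.array(lo),np.array(hi))
    return [c for c in cv2.findContours(m,cv2.RETR_EXTERNAL,cv2.CHAIN_APPROX_NONE)[0] if cv2.contourArea(c)>amin]
def cen(c): M=cv2.moments(c); return np.array([M['m10'],M['m01']])/M['m00']
def rep(s,name,lo,hi,z,amin=40):
    for c in blobs(s,lo,hi,amin):
        u=cen(c); P=onz(s,c.reshape(-1,2),z)[:,:2]
        r=cv2.minAreaRect((P*1000).astype(np.float32)); b=cv2.boxPoints(r)
        print(name,'px',u.round(1),'xy',(onz(s,[u],z)[0,:2]*1000).round(1),'rect c',np.round(r[0],1),'size',np.round(r[1],1),'ang',round(r[2],1))
E
python3 - <<'E'
from m import *
for f in('top0','scene0'):
    s=load(f); print(f)
    rep(s,'blue',(110,150,60),(125,255,255),.012)
    rep(s,'orange',(5,100,110),(20,255,255),.006)
    rep(s,'white',(0,0,150),(180,70,255),.012,60)
t=load('top0')['image'][:,:,::-1]; c=load('scene0')['image'][:,:,::-1]
r=lambda a,x,y,w,h,k:cv2.resize(a[y:y+h,x:x+w],None,fx=k,fy=k,interpolation=cv2.INTER_CUBIC)
cv2.imwrite('pics/c1.png',np.vstack([r(t,130,200,200,75,4),r(c,200,130,200,75,4)]))
E
```

```text
top0
blue px [249.6 226.9] xy [447.9  13. ] rect c [447.8  12.9] size [39.9 82.7] ang 76.9
blue px [296.3 225.8] xy [ 450.  -104.9] rect c [ 449.8 -104.9] size [39.8 84.6] ang 58.3
orange px [152.5 248.1] xy [396.1 256.8] rect c [402.7 258.4] size [27.9 62.6] ang 88.5
orange px [202.5 239.6] xy [416.6 131.8] rect c [422.1 134.4] size [64.4 27.9] ang 27.1
orange px [480.8 245.8] xy [ 397.  -576.8] rect c [ 398.9 -577. ] size [144.9  48.9] ang 15.1
orange px [383.8 174.3] xy [ 582.5 -335.3] rect c [ 583.2 -335.7] size [133.2 215.3] ang 1.0
orange px [509.6   9.5] xy [1043.  -706.4] rect c [1037.8 -704.2] size [11.2 68.2] ang 85.0
orange px [494.9  10.2] xy [1040.5 -665.1] rect c [1034.  -666.2] size [73.6 54.5] ang 0.6
orange px [479.6  10.7] xy [1038.7 -621.9] rect c [1032.1 -620.5] size [76.5 26.8] ang 0.7
orange px [338.2  11.2] xy [1033.7 -230.6] rect c [1025.8 -232.6] size [11.  81.9] ang 88.2
orange px [377.2  30.6] xy [ 978.3 -335.2] rect c [ 970.3 -214. ] size [193.4 981.2] ang 0.4
orange px [110.5  13.2] xy [1024.6  385.7] rect c [1007.5  384.4] size [111.   30.8] ang 12.7
ora
[... 3186 characters left out ...]
 419.3 -357.8] rect c [ 418.9 -357.8] size [75.6 48. ] ang 32.6
white px [322. 122.] xy [45.5 86.3] rect c [36.5 87.4] size [ 48.9 157.8] ang 67.8
white px [287.  115.4] xy [ 60.1 -47.3] rect c [ 53.1 -49.4] size [182.4  69.5] ang 41.8
white px [298.2  93.8] xy [-96.4 -56.5] rect c [-102.8  -44.5] size [124.   69.1] ang 19.6
white px [418.6  34.8] xy [-851.  322.] rect c [-749.8  280.5] size [ 953.6 1386.3] ang 89.0
white px [271.2  16.6] xy [-734.1 -428.2] rect c [-609.9 -372.5] size [721.  256.7] ang 24.2
white px [221.1  28.2] xy [-501.5 -608.3] rect c [-522.2 -623.3] size [681.5  96.4] ang 27.5
white px [63.7 18.7] xy [ -278.6 -1430.6] rect c [ -293.7 -1440.9] size [573.8  94.4] ang 49.3
```

View pics/c1.png

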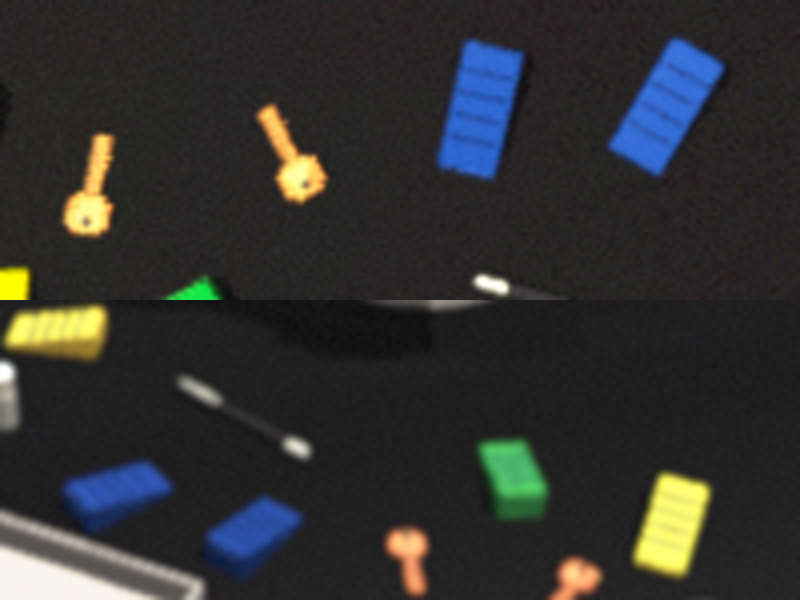

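The crop shows both stops' thick ends facing the bin (+x). The key heads are near top px (152,253) and (205,244.5), with the blades pointing toward +x. Now I refine the key axes, pad, bin and tray.

```bash
python3 - <<'E'
from m import *
s=load('top0'); sc=load('scene0')
for c in blobs(s,(5,100,110),(20,255,255),40):
    u=cen(c)
    if 140<u[0]<215 and u[1]>200:
        m=np.zeros((384,512),np.uint8); cv2.drawContours(m,[c],-1,255,-1)
        big=cv2.resize(m,None,fx=4,fy=4)
        _,big=cv2.threshold(big,127,255,0)
        d=cv2.distanceTransform(big,cv2.DIST_L2,5); _,r,_,p=cv2.minMaxLoc(d)
        head=(np.array(p)-1.5)/4
        P=onz(s,c.reshape(-1,2),.005)[:,:2]; H=onz(s,[head],.005)[0,:2]
        q=P[np.linalg.norm(P-H,axis=1)>.024]  # blade contour
        vx,vy,x0,y0=cv2.fitLine((q*1000).astype(np.float32),cv2.DIST_L2,0,.01,.01).ravel()
        far=P[np.argmax(np.linalg.norm(P-H,axis=1))]
        print('key head',(H*1000).round(1),'r',r/4,'fit',np.degrees(np.arctan2(vy,vx)),x0,y0,'far',(far*1000).round(1),'dist',np.linalg.norm(far-H)*1000)
# pad: dark ellipse inside white ring
for n,S,roi in(('top',s,(84,205,40,44)),('scene',sc,(355,198,45,40))):
    g=cv2.cvtColor(S['image'],cv2.COLOR_RGB2GRAY); x,y,w,h=roi; G=cv2.resize(g[y:y+h,x:x+w],None,fx=8,fy=8,interpolation=cv2.INTER_CUBIC)
    b=(G<110).astype(np.uint8)
    cs,hi=cv2.findContours(b,cv2.RETR_CCOMP,cv2.CHAIN_APPROX_NONE)
    for c in cs:
        a=cv2.contourArea(c)/64
        xx,yy,ww,hh=cv2.boundingRect(c)
        if a>100 and xx>2 and yy>2 and xx+ww<w*8-2:
            e=cv2.fitEllipse(c); ce=(np.array(e[0])-3.5)/8+[x,y]
            print('pad',n,a,ce,'axes',np.array(e[1])/8, 'xyz',onz(S,[ce],.045).round(4)); last=ce
    if n=='top': pt=last
ca,da=ray(s,[pt]); cb,db=ray(sc,[last]); A=np.c_[da[0],-db[0]]; k=np.linalg.lstsq(A,cb-ca,rcond=None)[0]
print('tri',ca+k[0]*da[0],cb+k[1]*db[0])
rep(s,'tray',(5,100,110),(20,255,255),.014,3000)
rep(s,'bin',(0,0,110),(180,70,255),.038,3000)
E
```

```text
key head [384.3 259.4] r 5.64302396774292 fit -14.098346 422.19345 251.82329 far [433.9 251.6] dist 50.22156212555704
key head [406.  126.4] r 5.594573974609375 fit 27.875244 440.146 143.71666 far [451.1 148.7] dist 50.22935791231441
pad top 505.984375 [103.4348011  226.35366058] axes [24.88645744 25.88602829] xyz [[0.449  0.3684 0.045 ]]
pad scene 255.265625 [377.80228615 215.7565136 ] axes [14.94635201 21.76910782] xyz [[0.449  0.3707 0.045 ]]
tri [0.44905639 0.3687662  0.04384761] [0.44848951 0.37067764 0.04444575]
tray px [383.8 174.3] xy [ 581.1 -332.7] rect c [ 581.8 -333.1] size [132.2 213.7] ang 1.0
tray px [377.2  30.6] xy [ 974.1 -332.6] rect c [ 966.1 -212.3] size [192.  974.1] ang 0.4
bin px [289.3 162.5] xy [607.6 -87.1] rect c [607.9 -86.9] size [190.8 155.2] ang 88.4
```

```bash
cat > p.py <<'E'
import sys
from h import *
# usage: p.py x y z psi_deg  (mm, deg; tool-y heading) -> turn about tool z first, then shift in tool cm
st=arm.read_state(); p=np.array(st['ee_pos'])*1000
from scipy.spatial.transform import Rotation as Ro
M=Ro.from_quat(st['orientation']).as_matrix(); psi=np.degrees(np.arctan2(M[1,1],M[0,1]))
print('t',round(st['t'],2),'p',p.round(1),'psi',psi.round(2),'tilt',np.degrees(np.arccos(-M[2,2])).round(2),'F',np.round(st['wrist_force'],1),'w',round(st['grip_width']*1000,1),'gf',round(float(st['gripper_force']),1),'q6',st['q'][5].round(2))
a=list(map(float,sys.argv[1:]))
for i in range(0,len(a),4):
    T=np.array(a[i:i+3]); ps=a[i+3]; d=T-p; dp=(ps-psi+90)%180-90; s=np.radians(psi+dp)
    print('turn',round(-np.radians(dp),3),'then x,y,z cm',np.round([(-np.sin(s)*d[0]+np.cos(s)*d[1])/10,(np.cos(s)*d[0]+np.sin(s)*d[1])/10,-d[2]/10],2),'psi->',psi+dp)
    p=T; psi+=dp
E
python3 p.py 424 -357 100 -54.6 424 -357 4 -54.6
```

```text
t 0.15 p [ 244.5 -547.7  230.4] psi -65.95 tilt 0.09 F [0.5 0.2 0.6] w 85.6 gf 0.0 q6 -0.06
turn -0.198 then x,y,z cm [25.68 -5.15 13.04] psi-> -54.599999999999994
turn -0.0 then x,y,z cm [0.  0.  9.6] psi-> -54.599999999999994
```

Request:
{"op": "carry_out", "data": {
  "deltas": [
    [0, 0, 0, 0, 0, -0.1, 8.5],
    [0, 0, 0, 0, 0, -0.098, 8.5],
    [3.21, -0.644, 1.63, 0, 0, 0, 8.5],
    [3.21, -0.644, 1.63, 0, 0, 0, 8.5],
    [3.21, -0.644, 1.63, 0, 0, 0, 8.5]
  ],
  "squeeze": 30
}}

```text
t: 0.65
ee_pos: [0.3123, -0.4756, 0.1814]
orientation: [0.953, 0.304, 0.0, -0.0]
wrist_force: [-0.2, -0.5, 0.0]
grip_width: 0.085
gripper_force: 0.0
```

Request:
{"op": "carry_out", "data": {
  "deltas": [
    [3.21, -0.644, 1.63, 0, 0, 0, 8.5],
    [3.21, -0.644, 1.63, 0, 0, 0, 8.5],
    [3.21, -0.644, 1.63, 0, 0, 0, 8.5],
    [3.21, -0.644, 1.63, 0, 0, 0, 8.5],
    [3.21, -0.642, 1.63, 0, 0, 0, 8.5]
  ]
}}

```text
t: 1.15
ee_pos: [0.4246, -0.356, 0.0999]
orientation: [0.953, 0.304, -0.0, -0.0]
wrist_force: [0.4, -0.5, -0.1]
grip_width: 0.0848
gripper_force: 0.0
```

Request:
{"op": "carry_out", "data": {
  "deltas": [
    [0, 0, 0, 0, 0, 0, 8.5],
    [0, 0, 0, 0, 0, 0, 8.5],
    [0, 0, 0, 0, 0, 0, 8.5],
    [0, 0, 0, 0, 0, 0, 8.5],
    [0, 0, 0, 0, 0, 0, 8.5]
  ]
}}

```text
t: 1.65
ee_pos: [0.4237, -0.3582, 0.1016]
orientation: [0.953, 0.303, 0.0, 0.001]
wrist_force: [-0.1, 0.7, 0.2]
grip_width: 0.0851
gripper_force: 0.0
```

```bash
python3 p.py 424 -357 4 -54.6; python3 -c "
from h import *
s=snap('wrist','w1'); print(proj(s,[[.4247,-.3573,.024],[.4247,-.3573,0]]))"
```

```text
t 1.65 p [ 423.7 -358.2  101.6] psi -54.69 tilt 0.06 F [-0.1  0.7  0.2] w 85.1 gf 0.0 q6 0.19
turn -0.002 then x,y,z cm [ 0.09 -0.08  9.76] psi-> -54.60000000000001
[[250.10641988 195.32194722]
 [250.04330522 188.01228293]]
```

View pics/w1.png

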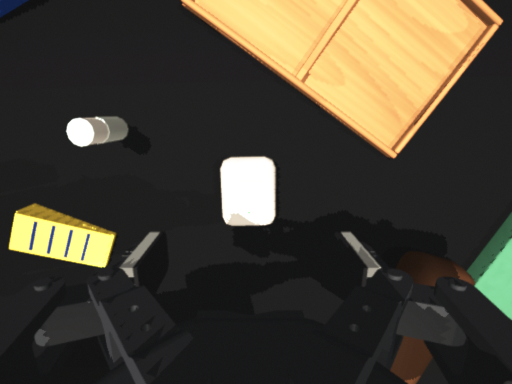

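The wrist view shows the case at (248,190), square between the fingers and on the projected spot. I descend and grip.

Request:
{"op": "carry_out", "data": {
  "deltas": [
    [0, 0, 2.5, 0, 0, 0, 8.5],
    [0, 0, 2.5, 0, 0, 0, 8.5],
    [0, 0, 2.5, 0, 0, 0, 8.5],
    [0, 0, 2.2, 0, 0, 0, 8.5],
    [0, 0, 0, 0, 0, 0, 8.5]
  ]
}}

```text
t: 2.2
ee_pos: [0.422, -0.3558, 0.0002]
orientation: [0.953, 0.304, -0.002, -0.003]
wrist_force: [-0.6, 0.6, -1.0]
grip_width: 0.0851
gripper_force: 0.0
```

Request:
{"op": "carry_out", "data": {
  "deltas": [
    [0, 0, 0, 0, 0, 0, 4],
    [0, 0, 0, 0, 0, 0, 4],
    [0, 0, 0, 0, 0, 0, 4],
    [0, 0, 0, 0, 0, 0, 4],
    [0, 0, 0, 0, 0, 0, 4]
  ]
}}

```text
t: 2.7
ee_pos: [0.425, -0.3581, 0.006]
orientation: [0.953, 0.304, 0.001, 0.002]
wrist_force: [-0.0, 0.6, 6.0]
grip_width: 0.0451
gripper_force: 33.2
```

Request:
{"op": "carry_out", "data": {
  "deltas": [
    [0, 0, 0, 0, 0, 0, 4],
    [0, 0, 0, 0, 0, 0, 4],
    [0, 0, -1, 0, 0, 0, 4],
    [0, 0, -1, 0, 0, 0, 4],
    [0, 0, 0, 0, 0, 0, 4]
  ]
}}

```text
t: 3.2
ee_pos: [0.4249, -0.358, 0.0262]
orientation: [0.953, 0.304, 0.001, 0.002]
wrist_force: [-0.2, -0.2, -0.4]
grip_width: 0.0454
gripper_force: 32.4
```

```bash
python3 p.py 424 -357 125 -54.6 449 369 125 0  449 369 49 0 449 369 49 30; python3 -c "
from h import *
s=snap('wrist','w2')"
```

```text
t 3.2 p [ 424.9 -358.    26.2] psi -54.6 tilt 0.2 F [-0.2 -0.2 -0.4] w 45.4 gf 32.4 q6 0.19
turn 0.0 then x,y,z cm [-0.02 -0.14 -9.88] psi-> -54.6
turn -0.953 then x,y,z cm [72.6  2.5 -0. ] psi-> -7.105427357601002e-15
turn -0.0 then x,y,z cm [0.  0.  7.6] psi-> -7.105427357601002e-15
turn -0.524 then x,y,z cm [ 0.  0. -0.] psi-> 29.999999999999993
```

View pics/w2.png

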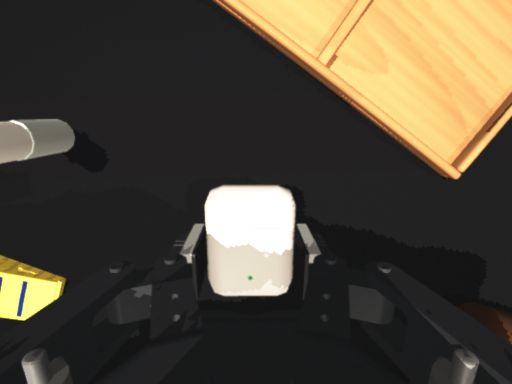

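The case sits firmly between the pads at 45.4 mm opening. I lift and turn, then carry it to the pad.

Request:
{"op": "carry_out", "data": {
  "deltas": [
    [0, 0, -2, 0, 0, 0, 4],
    [0, 0, -2, 0, 0, -0.12, 4],
    [0, 0, -2, 0, 0, -0.12, 4],
    [0, 0, -2, 0, 0, -0.12, 4],
    [0, 0, -1.9, 0, 0, -0.12, 4]
  ]
}}

```text
t: 3.75
ee_pos: [0.4239, -0.357, 0.1233]
orientation: [0.852, 0.524, -0.0, -0.0]
wrist_force: [1.2, 0.4, 0.0]
grip_width: 0.0453
gripper_force: 32.4
```

Request:
{"op": "carry_out", "data": {
  "deltas": [
    [0, 0, 0, 0, 0, -0.12, 4],
    [0, 0, 0, 0, 0, -0.12, 4],
    [0, 0, 0, 0, 0, -0.12, 4],
    [0, 0, 0, 0, 0, -0.113, 4],
    [2, 0.1, 0, 0, 0, 0, 4]
  ]
}}

```text
t: 4.25
ee_pos: [0.4245, -0.3382, 0.1221]
orientation: [0.707, 0.708, -0.0, -0.0]
wrist_force: [0.7, 0.2, 0.0]
grip_width: 0.0453
gripper_force: 32.4
```

Request:
{"op": "carry_out", "data": {
  "deltas": [
    [4, 0.1, 0, 0, 0, 0, 4],
    [4, 0.1, 0, 0, 0, 0, 4],
    [4, 0.1, 0, 0, 0, 0, 4],
    [4, 0.1, 0, 0, 0, 0, 4],
    [4, 0.1, 0, 0, 0, 0, 4]
  ]
}}

```text
t: 4.75
ee_pos: [0.4296, -0.1356, 0.1225]
orientation: [0.707, 0.707, -0.0, -0.0]
wrist_force: [1.3, -0.6, 0.1]
grip_width: 0.045
gripper_force: 32.4
```

Request:
{"op": "carry_out", "data": {
  "deltas": [
    [4, 0.1, 0, 0, 0, 0, 4],
    [4, 0.1, 0, 0, 0, 0, 4],
    [4, 0.1, 0, 0, 0, 0, 4],
    [4, 0.1, 0, 0, 0, 0, 4],
    [4, 0.1, 0, 0, 0, 0, 4]
  ]
}}

```text
t: 5.25
ee_pos: [0.4346, 0.0644, 0.1227]
orientation: [0.707, 0.707, 0.0, 0.0]
wrist_force: [0.5, -1.0, -0.2]
grip_width: 0.0451
gripper_force: 32.4
```

Request:
{"op": "carry_out", "data": {
  "deltas": [
    [4, 0.2, 0, 0, 0, 0, 4],
    [4, 0.2, 0, 0, 0, 0, 4],
    [4, 0.2, 0, 0, 0, 0, 4],
    [4, 0.2, 0, 0, 0, 0, 4],
    [4, 0.2, 0, 0, 0, 0, 4]
  ]
}}

```text
t: 5.75
ee_pos: [0.4446, 0.2645, 0.1225]
orientation: [0.707, 0.707, -0.0, -0.0]
wrist_force: [0.7, -1.1, -1.4]
grip_width: 0.0453
gripper_force: 32.4
```

Request:
{"op": "carry_out", "data": {
  "deltas": [
    [4, 0.2, 0, 0, 0, 0, 4],
    [4, 0.2, 0, 0, 0, 0, 4],
    [2.6, 0, 0, 0, 0, 0, 4],
    [0, 0, 0, 0, 0, 0, 4],
    [0, 0, 0, 0, 0, 0, 4]
  ]
}}

```text
t: 6.25
ee_pos: [0.4486, 0.3687, 0.122]
orientation: [0.707, 0.708, -0.001, 0.0]
wrist_force: [0.4, 0.5, -0.1]
grip_width: 0.0456
gripper_force: 32.4
```

```bash
python3 p.py 449 369 49 0; python3 - <<'E'
from m import *
s=snap('wrist','w3'); sc=snap('scene','s3'); t=snap('top','t3')
def crop(im,u,w=100,h=75,k=4):
    x=int(np.clip(u[0]-w/2,0,512-w)); y=int(np.clip(u[1]-h/2,0,384-h)); return cv2.resize(im[y:y+h,x:x+w,::-1],None,fx=k,fy=k,interpolation=cv2.INTER_CUBIC)
P=[.449,.369,.12]
a=crop(sc['image'],proj(sc,[P])[0]);b=crop(t['image'],proj(t,[P])[0])
cv2.imwrite('pics/c3.png',np.vstack([np.hstack([a,b]),cv2.resize(s['image'][:,:,::-1],(400,300)).repeat(1,0) if 0 else np.hstack([cv2.resize(s['image'][:,:,::-1],(400,300)),np.zeros((300,400,3),np.uint8)])]))
print(proj(sc,[P]),proj(t,[P]), proj(s,[[.449,.369,.045]]))
E
```

```text
t 6.25 p [448.6 368.7 122. ] psi 0.06 tilt 0.1 F [ 0.4  0.5 -0.1] w 45.6 gf 32.4 q6 0.63
turn 0.001 then x,y,z cm [0.03 0.04 7.3 ] psi-> 7.077671781985373e-15
[[383.42773854 197.85843749]] [[ 92.24492489 224.57420818]] [[251.33183092 197.36291657]]
```

View pics/c3.png

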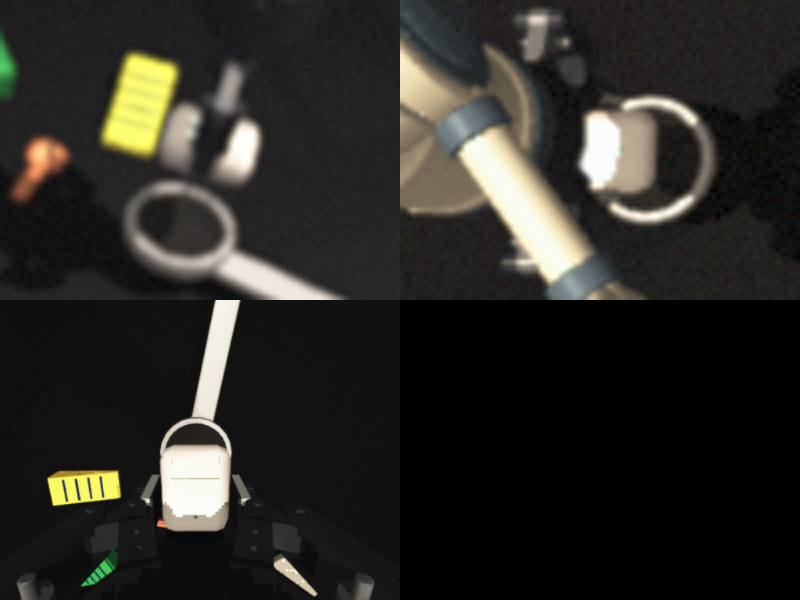

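```bash
python3 - <<'E'
from m import *
s=load('w3')
for z in(.133,.140): print(onz(s,[[249.6,187],[249.6,293.5],[206,240],[293,240]],z).round(4))
sc=load('s3')
for c in blobs(sc,(0,0,110),(180,90,255),40):
    u=cen(c)
    if 355<u[0]<405 and 165<u[1]<235: print(u,cv2.boundingRect(c))
for P in([.449,.369,.130],): print(proj(sc,[P]))
E
```

```text
[[0.4476 0.4005 0.133 ]
 [0.4478 0.3401 0.133 ]
 [0.4251 0.3721 0.133 ]
 [0.4702 0.3723 0.133 ]]
[[0.4477 0.4023 0.14  ]
 [0.4478 0.3451 0.14  ]
 [0.4263 0.3755 0.14  ]
 [0.469  0.3756 0.14  ]]
[392.57191201 197.65989848] (387, 190, 11, 15)
[377.39359699 192.89453861] (373, 186, 10, 15)
[[384.29883959 195.3629959 ]]
```

In the wrist view the case spans rows 186–294 and columns 206–293, so its centre is within 2 mm of the pad centre. I lower it.

Request:
{"op": "carry_out", "data": {
  "deltas": [
    [0, 0, 2.5, 0, 0, 0, 4],
    [0, 0, 2.5, 0, 0, 0, 4],
    [0, 0, 1.7, 0, 0, 0, 4],
    [0, 0, 0.3, 0, 0, 0, 4],
    [0, 0, 0, 0, 0, 0, 4]
  ]
}}

```text
t: 6.9
ee_pos: [0.4492, 0.3679, 0.0529]
orientation: [0.708, 0.707, -0.0, 0.0]
wrist_force: [-0.3, 0.5, -0.2]
grip_width: 0.0453
gripper_force: 32.4
```

Request:
{"op": "carry_out", "data": {
  "deltas": [
    [0, 0, 0.1, 0, 0, 0, 4],
    [0, 0, 0, 0, 0, 0, 4],
    [0, 0, 0.1, 0, 0, 0, 4],
    [0, 0, 0, 0, 0, 0, 4],
    [0, 0, 0, 0, 0, 0, 4]
  ]
}}

```text
t: 7.4
ee_pos: [0.4491, 0.3689, 0.0511]
orientation: [0.707, 0.707, 0.0, 0.0]
wrist_force: [0.4, -1.0, 0.4]
grip_width: 0.0452
gripper_force: 32.5
```

```bash
python3 p.py 449 369 49 0
```

```text
t 7.4 p [449.1 368.9  51.1] psi 0.01 tilt 0.02 F [ 0.4 -1.   0.4] w 45.2 gf 32.5 q6 0.63
turn 0.0 then x,y,z cm [ 0.01 -0.01  0.21] psi-> 3.0956140428806123e-15
```

Request:
{"op": "carry_out", "data": {
  "deltas": [
    [0, 0, 0.1, 0, 0, 0, 4],
    [0, 0, 0, 0, 0, 0, 4],
    [0, 0, 0, 0, 0, 0, 4],
    [0, 0, 0, 0, 0, 0, 4],
    [0, 0, 0, 0, 0, 0, 4]
  ]
}}

```text
t: 7.9
ee_pos: [0.4492, 0.3689, 0.0511]
orientation: [0.707, 0.707, 0.0, 0.0]
wrist_force: [-2.3, -2.3, 5.7]
grip_width: 0.0452
gripper_force: 33.1
```

Request:
{"op": "carry_out", "data": {
  "deltas": [
    [0, 0, 0.1, 0, 0, 0, 4],
    [0, 0, 0, 0, 0, 0, 4],
    [0, 0, 0, 0, 0, 0, 4],
    [0, 0, 0, 0, 0, 0, 4],
    [0, 0, 0, 0, 0, 0, 4]
  ]
}}

```text
t: 8.4
ee_pos: [0.4495, 0.3689, 0.051]
orientation: [0.707, 0.707, 0.001, 0.0]
wrist_force: [-3.1, -2.6, 8.9]
grip_width: 0.0454
gripper_force: 33.5
```

Request:
{"op": "carry_out", "data": {
  "deltas": [
    [0, 0, -0.15, 0, 0, 0, 4],
    [0, 0, 0, 0, 0, 0, 4.8],
    [0, 0, 0, 0, 0, 0, 5.5],
    [0, 0, 0, 0, 0, 0, 6.5],
    [0, 0, 0, 0, 0, 0, 6.5]
  ]
}}

```text
t: 8.9
ee_pos: [0.4489, 0.3688, 0.05]
orientation: [0.707, 0.707, -0.0, -0.0]
wrist_force: [-0.1, -0.3, 0.3]
grip_width: 0.0651
gripper_force: 0.0
```

Request:
{"op": "carry_out", "data": {
  "deltas": [
    [0, 0, 0, 0, 0, 0, 6.5],
    [0, 0, -1, 0, 0, 0, 6.5],
    [0, 0, -2, 0, 0, 0, 6.5],
    [0, 0, -3, 0, 0, 0, 6.5],
    [0, 0, -2, 0, 0, 0, 6.5]
  ]
}}

```text
t: 9.4
ee_pos: [0.4495, 0.3691, 0.1334]
orientation: [0.707, 0.707, 0.001, 0.0]
wrist_force: [0.5, -0.0, 1.3]
grip_width: 0.0651
gripper_force: 0.0
```

```bash
python3 p.py 384 259 100 78.5 384 259 20 78.5 ; python3 - <<'E'
from h import *
s=snap('wrist','w4'); print(proj(s,[[.449,.369,.045]]))
E
```

```text
t 9.4 p [449.5 369.1 133.4] psi 0.0 tilt 0.15 F [ 0.5 -0.   1.3] w 65.1 gf 0.0 q6 0.63
turn -1.37 then x,y,z cm [  4.22 -12.1    3.34] psi-> 78.50000000000001
turn 0.0 then x,y,z cm [0. 0. 8.] psi-> 78.5
[[249.97225861 194.40589141]]
```

View pics/w4.png

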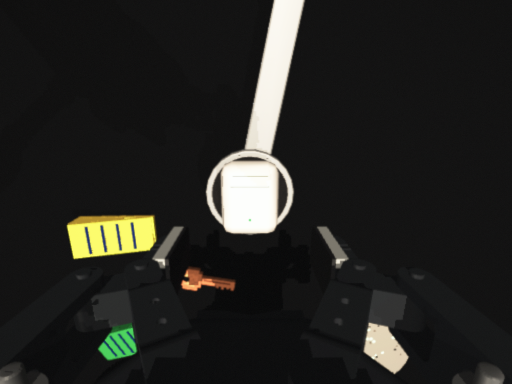

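The case sits centred on the pad at wrist px (249,197). Next is the left key.

Request:
{"op": "carry_out", "data": {
  "deltas": [
    [0, 0, 0, 0, 0, -0.137, 6],
    [0, 0, 0, 0, 0, -0.137, 6],
    [0, 0, 0, 0, 0, -0.137, 6],
    [0, 0, 0, 0, 0, -0.137, 6],
    [0, 0, 0, 0, 0, -0.137, 6]
  ]
}}

```text
t: 9.95
ee_pos: [0.4491, 0.3688, 0.1307]
orientation: [0.426, 0.905, 0.0, 0.0]
wrist_force: [-1.0, -0.9, -0.6]
grip_width: 0.0598
gripper_force: 0.0
```

Request:
{"op": "carry_out", "data": {
  "deltas": [
    [0, 0, 0, 0, 0, -0.137, 6],
    [0, 0, 0, 0, 0, -0.137, 6],
    [0, 0, 0, 0, 0, -0.137, 6],
    [0, 0, 0, 0, 0, -0.137, 6],
    [0, 0, 0, 0, 0, -0.137, 6]
  ]
}}

```text
t: 10.45
ee_pos: [0.4491, 0.3688, 0.1306]
orientation: [0.097, 0.995, 0.0, 0.0]
wrist_force: [0.8, 0.3, 0.7]
grip_width: 0.06
gripper_force: 0.0
```

Request:
{"op": "carry_out", "data": {
  "deltas": [
    [0.84, -2.42, 0.6, 0, 0, 0, 6],
    [0.84, -2.42, 0.6, 0, 0, 0, 6],
    [0.84, -2.42, 0.6, 0, 0, 0, 6],
    [0.84, -2.42, 0.6, 0, 0, 0, 6],
    [0.86, -2.42, 0.6, 0, 0, 0, 6]
  ]
}}

```text
t: 10.95
ee_pos: [0.383, 0.2579, 0.1004]
orientation: [0.1, 0.995, 0.0, 0.0]
wrist_force: [-0.2, -0.4, 0.6]
grip_width: 0.06
gripper_force: 0.0
```

Request:
{"op": "carry_out", "data": {
  "deltas": [
    [0, 0, 1.3, 0, 0, 0, 6],
    [0, 0, 1.3, 0, 0, 0, 6],
    [0, 0, 1.3, 0, 0, 0, 6],
    [0, 0, 0, 0, 0, 0, 6],
    [0, 0, 0, 0, 0, 0, 6]
  ]
}}

```text
t: 11.45
ee_pos: [0.3834, 0.2589, 0.0607]
orientation: [0.1, 0.995, -0.0, -0.001]
wrist_force: [0.7, 0.9, -0.2]
grip_width: 0.06
gripper_force: 0.0
```

```bash
python3 p.py 384 259 25 78.5 ; python3 - <<'E'
from m import *
s=snap('wrist','w5'); print(proj(s,[[.3843,.2594,.006],[.384,.259,0]]))
for c in blobs(s,(3,90,50),(20,255,255),100):
    print(cen(c),cv2.boundingRect(c),cv2.minAreaRect(onz(s,c.reshape(-1,2),.003)[:,:2].astype(np.float32)*1000))
E
```

```text
t 11.45 p [383.4 258.9  60.7] psi 78.52 tilt 0.09 F [ 0.7  0.9 -0.2] w 60.0 gf 0.0 q6 -0.85
turn 0.0 then x,y,z cm [-0.05  0.02  3.57] psi-> 78.5
[[250.95726717 208.5243572 ]
 [250.35010881 205.75059815]]
[ 95.85585586 257.86989931] (77, 244, 41, 31) ((402.1353454589844, 128.70550537109375), (33.1212272644043, 25.614274978637695), 68.89454650878906)
[252.23168909 219.31165919] (234, 189, 37, 77) ((401.6569519042969, 257.11126708984375), (27.264846801757812, 63.564430236816406), 79.67597961425781)
```

View pics/w5.png

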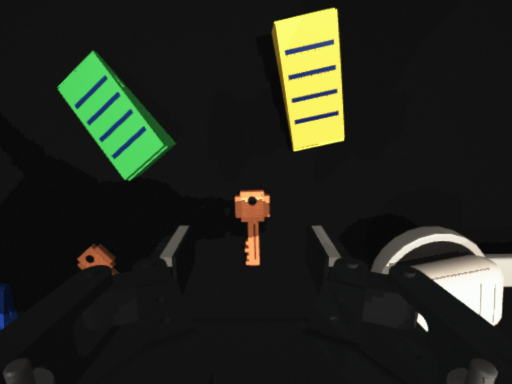

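The key head lies at (252,205), square and midway between the fingers. I descend and close, watching the force to find the tip height.

Request:
{"op": "carry_out", "data": {
  "deltas": [
    [0, 0, 2, 0, 0, 0, 5],
    [0, 0, 1.5, 0, 0, 0, 4],
    [0, 0, 1.2, 0, 0, 0, 4],
    [0, 0, 0, 0, 0, 0, 4],
    [0, 0, 0, 0, 0, 0, 4]
  ]
}}

```text
t: 12.0
ee_pos: [0.3835, 0.2587, 0.0144]
orientation: [0.1, 0.995, -0.0, -0.0]
wrist_force: [0.0, -0.7, 0.3]
grip_width: 0.0397
gripper_force: 0.0
```

Request:
{"op": "carry_out", "data": {
  "deltas": [
    [0, 0, 0, 0, 0, 0, 3.2],
    [0, 0, 0, 0, 0, 0, 3.2],
    [0, 0, 0, 0, 0, 0, 3.2],
    [0, 0, 0, 0, 0, 0, 3.2],
    [0, 0, 0, 0, 0, 0, 3.2]
  ]
}}

```text
t: 12.5
ee_pos: [0.3836, 0.2587, 0.0146]
orientation: [0.1, 0.995, 0.0, 0.0]
wrist_force: [-0.1, -0.5, -0.1]
grip_width: 0.0323
gripper_force: 0.0
```

Request:
{"op": "carry_out", "data": {
  "deltas": [
    [0, 0, 0.1, 0, 0, 0, 3.2],
    [0, 0, 0.1, 0, 0, 0, 3.2],
    [0, 0, 0, 0, 0, 0, 3.2],
    [0, 0, 0, 0, 0, 0, 3.2],
    [0, 0, 0, 0, 0, 0, 3.2]
  ]
}}

```text
t: 13.0
ee_pos: [0.3836, 0.2587, 0.0124]
orientation: [0.1, 0.995, 0.0, -0.0]
wrist_force: [-0.5, 0.1, -0.4]
grip_width: 0.0321
gripper_force: 0.0
```

Request:
{"op": "carry_out", "data": {
  "deltas": [
    [0, 0, 0.1, 0, 0, 0, 3.2],
    [0, 0, 0.1, 0, 0, 0, 3.2],
    [0, 0, 0, 0, 0, 0, 3.2],
    [0, 0, 0, 0, 0, 0, 3.2],
    [0, 0, 0, 0, 0, 0, 3.2]
  ]
}}

```text
t: 13.5
ee_pos: [0.3836, 0.2587, 0.0104]
orientation: [0.1, 0.995, -0.0, 0.0]
wrist_force: [0.4, 0.2, 0.1]
grip_width: 0.032
gripper_force: 0.0
```

No contact at 10.4 mm, so I keep stepping down.

Request:
{"op": "carry_out", "data": {
  "deltas": [
    [0, 0, 0.1, 0, 0, 0, 3.2],
    [0, 0, 0, 0, 0, 0, 3.2],
    [0, 0, 0, 0, 0, 0, 3.2],
    [0, 0, 0, 0, 0, 0, 3.2],
    [0, 0, 0, 0, 0, 0, 3.2]
  ]
}}

```text
t: 14.0
ee_pos: [0.3836, 0.2587, 0.0094]
orientation: [0.1, 0.995, 0.0, 0.0]
wrist_force: [-0.3, -0.0, 0.4]
grip_width: 0.032
gripper_force: 0.0
```

Request:
{"op": "carry_out", "data": {
  "deltas": [
    [0, 0, 0.1, 0, 0, 0, 3.2],
    [0, 0, 0, 0, 0, 0, 3.2],
    [0, 0, 0, 0, 0, 0, 3.2],
    [0, 0, 0, 0, 0, 0, 3.2],
    [0, 0, 0, 0, 0, 0, 3.2]
  ]
}}

```text
t: 14.5
ee_pos: [0.3836, 0.2587, 0.0084]
orientation: [0.1, 0.995, 0.0, -0.0]
wrist_force: [-0.3, -1.3, 0.3]
grip_width: 0.0318
gripper_force: 0.0
```

Request:
{"op": "carry_out", "data": {
  "deltas": [
    [0, 0, 0.1, 0, 0, 0, 3.2],
    [0, 0, 0, 0, 0, 0, 3.2],
    [0, 0, 0, 0, 0, 0, 3.2],
    [0, 0, 0, 0, 0, 0, 3.2],
    [0, 0, 0, 0, 0, 0, 3.2]
  ]
}}

```text
t: 15.0
ee_pos: [0.3836, 0.2587, 0.0074]
orientation: [0.1, 0.995, 0.0, -0.0]
wrist_force: [-0.6, -0.8, 0.2]
grip_width: 0.0321
gripper_force: 0.0
```

Request:
{"op": "carry_out", "data": {
  "deltas": [
    [0, 0, 0.1, 0, 0, 0, 3.2],
    [0, 0, 0, 0, 0, 0, 3.2],
    [0, 0, 0, 0, 0, 0, 3.2],
    [0, 0, 0, 0, 0, 0, 3.2],
    [0, 0, 0, 0, 0, 0, 3.2]
  ]
}}

```text
t: 15.5
ee_pos: [0.3836, 0.2587, 0.0064]
orientation: [0.1, 0.995, 0.0, -0.0]
wrist_force: [-0.5, -0.7, -0.2]
grip_width: 0.0323
gripper_force: 0.0
```

Request:
{"op": "carry_out", "data": {
  "deltas": [
    [0, 0, 0.1, 0, 0, 0, 3.2],
    [0, 0, 0, 0, 0, 0, 3.2],
    [0, 0, 0.1, 0, 0, 0, 3.2],
    [0, 0, 0, 0, 0, 0, 3.2],
    [0, 0, 0, 0, 0, 0, 3.2]
  ]
}}

```text
t: 16.0
ee_pos: [0.3835, 0.2586, 0.0043]
orientation: [0.1, 0.995, -0.0, -0.0]
wrist_force: [-0.4, 0.1, 0.2]
grip_width: 0.032
gripper_force: 0.0
```

Request:
{"op": "carry_out", "data": {
  "deltas": [
    [0, 0, 0.1, 0, 0, 0, 3.2],
    [0, 0, 0, 0, 0, 0, 3.2],
    [0, 0, 0, 0, 0, 0, 3.2],
    [0, 0, 0, 0, 0, 0, 3.2],
    [0, 0, 0, 0, 0, 0, 3.2]
  ]
}}

```text
t: 16.5
ee_pos: [0.3835, 0.2587, 0.0034]
orientation: [0.1, 0.995, 0.0, 0.0]
wrist_force: [-0.4, -0.2, -0.4]
grip_width: 0.032
gripper_force: 0.0
```

Request:
{"op": "carry_out", "data": {
  "deltas": [
    [0, 0, 0.1, 0, 0, 0, 3.2],
    [0, 0, 0, 0, 0, 0, 3.2],
    [0, 0, 0, 0, 0, 0, 3.2],
    [0, 0, 0, 0, 0, 0, 3.2],
    [0, 0, 0, 0, 0, 0, 3.2]
  ]
}}

```text
t: 17.0
ee_pos: [0.3836, 0.2587, 0.0024]
orientation: [0.1, 0.995, 0.0, 0.0]
wrist_force: [0.9, 0.3, -0.0]
grip_width: 0.0319
gripper_force: 0.0
```

Request:
{"op": "carry_out", "data": {
  "deltas": [
    [0, 0, 0, 0, 0, 0, 2],
    [0, 0, 0, 0, 0, 0, 2],
    [0, 0, 0, 0, 0, 0, 2],
    [0, 0, 0, 0, 0, 0, 2],
    [0, 0, 0, 0, 0, 0, 2]
  ]
}}

```text
t: 17.5
ee_pos: [0.3837, 0.2588, 0.0026]
orientation: [0.1, 0.995, 0.0, 0.0]
wrist_force: [-0.9, 0.4, 1.6]
grip_width: 0.0246
gripper_force: 29.7
```

Request:
{"op": "carry_out", "data": {
  "deltas": [
    [0, 0, -0.5, 0, 0, 0, 2],
    [0, 0, -1, 0, 0, 0, 2],
    [0, 0, -1.5, 0, 0, 0, 2],
    [0, 0, -2, 0, 0, 0, 2],
    [0, 0, 0, 0, 0, 0, 2]
  ]
}}

```text
t: 18.0
ee_pos: [0.3854, 0.2597, 0.0566]
orientation: [0.1, 0.995, 0.002, 0.003]
wrist_force: [0.6, 0.3, -0.2]
grip_width: 0.0241
gripper_force: 29.5
```

```bash
python3 p.py 384 259 120 78.5 564 -282 120 88 564 -282 40 88; python3 - <<'E'
from m import *
s=snap('wrist','w6')
E
```

```text
t 18.0 p [385.4 259.7  56.6] psi 78.5 tilt 0.38 F [ 0.6  0.3 -0.2] w 24.1 gf 29.5 q6 -0.85
turn -0.0 then x,y,z cm [ 0.13 -0.1  -6.34] psi-> 78.5
turn -0.166 then x,y,z cm [-19.88 -53.44  -0.  ] psi-> 88.0
turn -0.0 then x,y,z cm [0. 0. 8.] psi-> 88.0
```

View pics/w6.png

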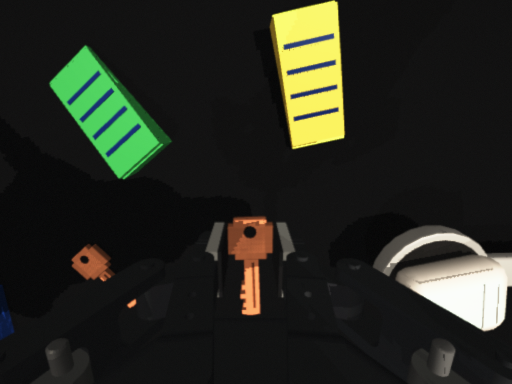

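The key is held level and straight. I carry it to the left bay.

Request:
{"op": "carry_out", "data": {
  "deltas": [
    [0, 0, -3.2, 0, 0, -0.083, 2],
    [0, 0, -3.2, 0, 0, -0.083, 2],
    [-1.325, -3.563, 0, 0, 0, 0, 2],
    [-1.325, -3.563, 0, 0, 0, 0, 2],
    [-1.325, -3.563, 0, 0, 0, 0, 2]
  ]
}}

```text
t: 18.55
ee_pos: [0.4195, 0.1494, 0.1159]
orientation: [0.017, 1.0, -0.0, -0.0]
wrist_force: [1.2, 0.9, -1.0]
grip_width: 0.0243
gripper_force: 29.6
```

Request:
{"op": "carry_out", "data": {
  "deltas": [
    [-1.325, -3.563, 0, 0, 0, 0, 2],
    [-1.325, -3.563, 0, 0, 0, 0, 2],
    [-1.325, -3.563, 0, 0, 0, 0, 2],
    [-1.325, -3.563, 0, 0, 0, 0, 2],
    [-1.325, -3.563, 0, 0, 0, 0, 2]
  ]
}}

```text
t: 19.05
ee_pos: [0.4795, -0.0314, 0.1155]
orientation: [0.017, 1.0, 0.0, -0.0]
wrist_force: [0.7, 0.2, -0.6]
grip_width: 0.0242
gripper_force: 29.6
```

Request:
{"op": "carry_out", "data": {
  "deltas": [
    [-1.325, -3.563, 0, 0, 0, 0, 2],
    [-1.325, -3.563, 0, 0, 0, 0, 2],
    [-1.325, -3.563, 0, 0, 0, 0, 2],
    [-1.325, -3.563, 0, 0, 0, 0, 2],
    [-1.325, -3.563, 0, 0, 0, 0, 2]
  ]
}}

```text
t: 19.55
ee_pos: [0.5395, -0.2117, 0.1152]
orientation: [0.018, 1.0, 0.0, -0.001]
wrist_force: [1.6, 0.5, -0.4]
grip_width: 0.0243
gripper_force: 29.6
```

Request:
{"op": "carry_out", "data": {
  "deltas": [
    [-1.325, -3.563, 0, 0, 0, 0, 2],
    [-1.325, -3.563, 0, 0, 0, 0, 2],
    [0, 0, 3, 0, 0, 0, 2],
    [0, 0, 3, 0, 0, 0, 2],
    [0, 0, 0, 0, 0, 0, 2]
  ]
}}

```text
t: 20.05
ee_pos: [0.5604, -0.281, 0.0494]
orientation: [0.018, 1.0, 0.003, -0.005]
wrist_force: [-1.2, 0.5, -0.5]
grip_width: 0.0249
gripper_force: 29.6
```

```bash
python3 p.py 564 -282 8 88; python3 - <<'E'
from h import *
s=snap('wrist','w7'); print(proj(s,[[.5818,-.2821,.005],[.5818,-.333,.014]]))
E
```

```text
t 20.05 p [ 560.4 -281.    49.4] psi 87.97 tilt 0.65 F [-1.2  0.5 -0.5] w 24.9 gf 29.6 q6 -2.05
turn -0.001 then x,y,z cm [-0.37 -0.09  4.14] psi-> 88.0
[[249.0251913  240.40449425]
 [176.89229419 248.157509  ]]
```

View pics/w7.png

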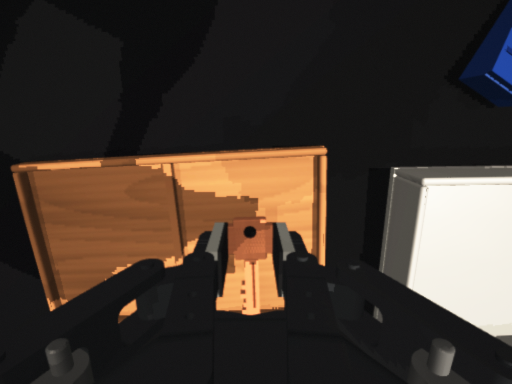

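The key hangs over the left bay, midway between the divider (col 175) and the side wall (col 322). I lower it.

Request:
{"op": "carry_out", "data": {
  "deltas": [
    [0, 0, 2, 0, 0, 0, 2],
    [0, 0, 1.5, 0, 0, 0, 2],
    [0, 0, 0.8, 0, 0, 0, 2],
    [0, 0, 0, 0, 0, 0, 2],
    [0, 0, 0, 0, 0, 0, 2]
  ]
}}

```text
t: 20.6
ee_pos: [0.5639, -0.2824, 0.0141]
orientation: [0.017, 1.0, -0.0, 0.0]
wrist_force: [-0.1, -1.1, -0.6]
grip_width: 0.0245
gripper_force: 29.6
```

Request:
{"op": "carry_out", "data": {
  "deltas": [
    [0, 0, 0, 0, 0, 0, 2],
    [0, 0, 0.1, 0, 0, 0, 2],
    [0, 0, 0, 0, 0, 0, 2],
    [0, 0, 0, 0, 0, 0, 2],
    [0, 0, 0, 0, 0, 0, 2]
  ]
}}

```text
t: 21.1
ee_pos: [0.5636, -0.2824, 0.0125]
orientation: [0.017, 1.0, -0.0, 0.0]
wrist_force: [-1.3, -1.1, -0.7]
grip_width: 0.0242
gripper_force: 29.6
```

Request:
{"op": "carry_out", "data": {
  "deltas": [
    [0, 0, 0, 0, 0, 0, 2],
    [0, 0, 0.1, 0, 0, 0, 2],
    [0, 0, 0, 0, 0, 0, 2],
    [0, 0, 0, 0, 0, 0, 2],
    [0, 0, 0, 0, 0, 0, 2]
  ]
}}

```text
t: 21.6
ee_pos: [0.5636, -0.2824, 0.0114]
orientation: [0.017, 1.0, 0.0, -0.0]
wrist_force: [0.6, 0.4, -0.6]
grip_width: 0.0245
gripper_force: 29.6
```

Request:
{"op": "carry_out", "data": {
  "deltas": [
    [0, 0, 0, 0, 0, 0, 2],
    [0, 0, 0.1, 0, 0, 0, 2],
    [0, 0, 0, 0, 0, 0, 2],
    [0, 0, 0, 0, 0, 0, 2],
    [0, 0, 0, 0, 0, 0, 2]
  ]
}}

```text
t: 22.1
ee_pos: [0.5636, -0.2824, 0.0104]
orientation: [0.017, 1.0, 0.0, 0.0]
wrist_force: [1.2, 0.7, -0.4]
grip_width: 0.0244
gripper_force: 29.6
```

Request:
{"op": "carry_out", "data": {
  "deltas": [
    [0, 0, 0.1, 0, 0, 0, 2],
    [0, 0, 0, 0, 0, 0, 2],
    [0, 0, 0.1, 0, 0, 0, 2],
    [0, 0, 0, 0, 0, 0, 2],
    [0, 0, 0, 0, 0, 0, 2]
  ]
}}

```text
t: 22.6
ee_pos: [0.5636, -0.2823, 0.0083]
orientation: [0.017, 1.0, 0.0, -0.0]
wrist_force: [0.1, 0.2, -0.1]
grip_width: 0.0241
gripper_force: 29.6
```

Request:
{"op": "carry_out", "data": {
  "deltas": [
    [0, 0, 0.05, 0, 0, 0, 2],
    [0, 0, 0, 0, 0, 0, 2.8],
    [0, 0, 0, 0, 0, 0, 3.5],
    [0, 0, 0, 0, 0, 0, 4.5],
    [0, 0, 0, 0, 0, 0, 4.5]
  ]
}}

```text
t: 23.1
ee_pos: [0.5636, -0.2824, 0.0079]
orientation: [0.017, 1.0, -0.0, 0.0]
wrist_force: [-0.1, 0.7, 0.1]
grip_width: 0.0447
gripper_force: 0.0
```

Request:
{"op": "carry_out", "data": {
  "deltas": [
    [0, 0, 0, 0, 0, 0, 4.5],
    [0, 0, -1, 0, 0, 0, 4.5],
    [0, 0, -2, 0, 0, 0, 4.5],
    [0, 0, -3, 0, 0, 0, 4.5],
    [0, 0, -4, 0, 0, 0, 5.5]
  ]
}}

```text
t: 23.6
ee_pos: [0.5626, -0.2818, 0.1075]
orientation: [0.017, 1.0, 0.001, -0.002]
wrist_force: [0.2, -1.0, 0.5]
grip_width: 0.0549
gripper_force: 0.0
```

```bash
python3 p.py 406 126.4 110 117 406 126.4 60 117 ; python3 - <<'E'
from m import *
s=snap('wrist','w8');sc=snap('scene','s8')
a=cv2.resize(s['image'][100:340,:, ::-1],(640,300)); u=proj(sc,[[.58,-.28,.01]])[0].astype(int)
b=cv2.resize(sc['image'][u[1]-37:u[1]+38,u[0]-80:u[0]+80,::-1],(640,300),interpolation=cv2.INTER_CUBIC)
cv2.imwrite('pics/c8.png',np.vstack([a,b]))
E
```

```text
t 23.6 p [ 562.6 -281.8  107.5] psi 88.0 tilt 0.2 F [ 0.2 -1.   0.5] w 54.9 gf 0.0 q6 -2.05
turn -0.506 then x,y,z cm [-4.58 43.48 -0.25] psi-> 117.0
turn -0.0 then x,y,z cm [-0.  0.  5.] psi-> 117.0
```

View pics/c8.png

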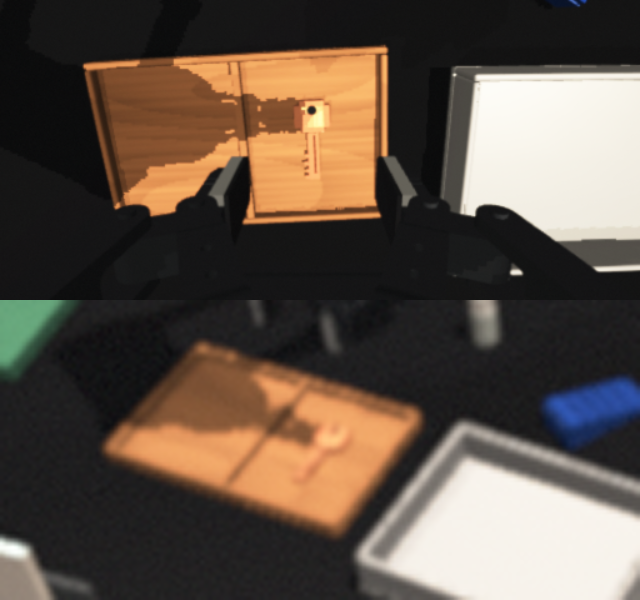

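The key lies flat in the left bay, with a clear gap to the walls. I go to the second key, translating first and then turning to keep joint 6 in range.

Request:
{"op": "carry_out", "data": {
  "deltas": [
    [1.55, 3.66, 0, 0, 0, 0, 5.5],
    [1.55, 3.66, 0, 0, 0, 0, 5.5],
    [1.55, 3.66, 0, 0, 0, 0, 5.5],
    [1.55, 3.66, 0, 0, 0, 0, 5.5],
    [1.55, 3.66, 0, 0, 0, 0, 5.5]
  ]
}}

```text
t: 24.2
ee_pos: [0.4919, -0.0955, 0.1085]
orientation: [0.018, 1.0, -0.0, 0.001]
wrist_force: [0.6, -0.1, -0.1]
grip_width: 0.0548
gripper_force: 0.0
```

Request:
{"op": "carry_out", "data": {
  "deltas": [
    [1.55, 3.66, 0, 0, 0, 0, 5.5],
    [1.55, 3.66, 0, 0, 0, 0, 5.5],
    [1.55, 3.66, 0, 0, 0, 0, 5.5],
    [1.55, 3.66, 0, 0, 0, 0, 5.5],
    [1.55, 3.66, 0, 0, 0, 0, 5.5]
  ]
}}

```text
t: 24.7
ee_pos: [0.4208, 0.0901, 0.1087]
orientation: [0.018, 1.0, 0.0, 0.001]
wrist_force: [-0.2, 0.1, 0.2]
grip_width: 0.0549
gripper_force: 0.0
```

Request:
{"op": "carry_out", "data": {
  "deltas": [
    [1.55, 3.65, 0, 0, 0, -0.1, 5.5],
    [0, 0, 1, 0, 0, -0.1, 5.5],
    [0, 0, 1, 0, 0, -0.1, 5.5],
    [0, 0, 1, 0, 0, -0.1, 5.5],
    [0, 0, 1, 0, 0, -0.1, 5.5]
  ]
}}

```text
t: 25.2
ee_pos: [0.4073, 0.1261, 0.0682]
orientation: [-0.233, 0.973, -0.0, 0.001]
wrist_force: [0.5, -0.4, 1.0]
grip_width: 0.0548
gripper_force: 0.0
```

Request:
{"op": "carry_out", "data": {
  "deltas": [
    [0, 0, 1, 0, 0, 0, 5.5],
    [0, 0, 0, 0, 0, 0, 5.5],
    [0, 0, 0, 0, 0, 0, 5.5],
    [0, 0, 0, 0, 0, 0, 5.5],
    [0, 0, 0, 0, 0, 0, 5.5]
  ]
}}

```text
t: 25.7
ee_pos: [0.4076, 0.1259, 0.0586]
orientation: [-0.23, 0.973, 0.0, 0.001]
wrist_force: [-0.1, -0.7, 1.3]
grip_width: 0.0549
gripper_force: 0.0
```

```bash
python3 p.py 406 126.4 16 117; python3 - <<'E'
from m import *
s=snap('wrist','w9'); u=proj(s,[[.406,.1264,.006]]); print(u)
for c in blobs(s,(3,90,50),(20,255,255),100):
    print(cen(c),cv2.boundingRect(c),cv2.minAreaRect(onz(s,c.reshape(-1,2),.003)[:,:2].astype(np.float32)*1000))
    m=np.zeros((384,512),np.uint8); cv2.drawContours(m,[c],-1,255,-1)
    m=cv2.morphologyEx(m,cv2.MORPH_OPEN,np.ones((15,15)));cc=max(cv2.findContours(m,0,2)[0],key=cv2.contourArea,default=None)
    if cc is not None: print('head',cen(cc),onz(s,[cen(cc)],.006))
E
```

```text
t 25.7 p [407.6 125.9  58.6] psi 116.61 tilt 0.06 F [-0.1 -0.7  1.3] w 54.9 gf 0.0 q6 -1.82
turn -0.007 then x,y,z cm [0.12 0.12 4.26] psi-> 117.0
[[250.91090025 206.76626936]]
[252.88853442 218.54524362] (234, 187, 38, 79) ((421.34197998046875, 135.8342742919922), (64.47164916992188, 27.826738357543945), 27.826622009277344)
head [252.76873265 204.52728955] [[0.40382764 0.12684303 0.006     ]]
```

View pics/w9.png

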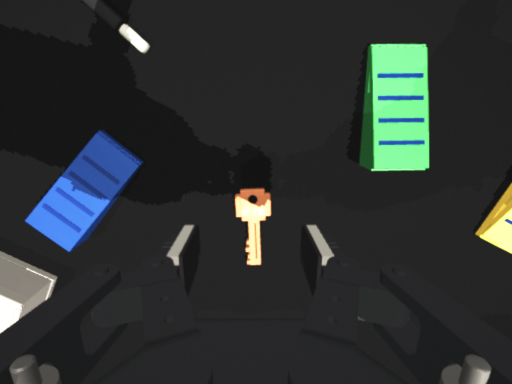

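The second key's head is at (252,204), aligned with the fingers. I descend and grip.

Request:
{"op": "carry_out", "data": {
  "deltas": [
    [0.2, 0.12, 1.5, 0, 0, 0, 5],
    [0, 0, 1.5, 0, 0, 0, 4],
    [0, 0, 1.3, 0, 0, 0, 4],
    [0, 0, 0.8, 0, 0, 0, 3.6],
    [0, 0, 0, 0, 0, 0, 3.6]
  ]
}}

```text
t: 26.25
ee_pos: [0.4036, 0.1257, 0.0047]
orientation: [-0.23, 0.973, 0.0, -0.002]
wrist_force: [0.2, 0.4, -0.4]
grip_width: 0.0354
gripper_force: 0.0
```

Request:
{"op": "carry_out", "data": {
  "deltas": [
    [0, 0, 0.2, 0, 0, 0, 3.4],
    [0, 0, 0, 0, 0, 0, 3.4],
    [0, 0, 0, 0, 0, 0, 3.4],
    [0, 0, 0, 0, 0, 0, 3.4],
    [0, 0, 0, 0, 0, 0, 3.4]
  ]
}}

```text
t: 26.75
ee_pos: [0.4051, 0.126, 0.0052]
orientation: [-0.231, 0.973, 0.0, 0.0]
wrist_force: [0.6, -0.9, -0.8]
grip_width: 0.0343
gripper_force: 0.0
```

Request:
{"op": "carry_out", "data": {
  "deltas": [
    [0, 0, 0.15, 0, 0, 0, 3.4],
    [0, 0, 0.1, 0, 0, 0, 3.4],
    [0, 0, 0, 0, 0, 0, 2],
    [0, 0, 0, 0, 0, 0, 2],
    [0, 0, 0, 0, 0, 0, 2]
  ]
}}

```text
t: 27.25
ee_pos: [0.4048, 0.126, 0.0023]
orientation: [-0.231, 0.973, -0.0, -0.0]
wrist_force: [0.3, 0.4, -0.5]
grip_width: 0.0248
gripper_force: 29.5
```

Request:
{"op": "carry_out", "data": {
  "deltas": [
    [0, 0, 0, 0, 0, 0, 2],
    [0, 0, 0, 0, 0, 0, 2],
    [0, 0, -2, 0, 0, 0, 2],
    [0, 0, -4, 0, 0, 0, 2],
    [0, 0, -4, 0, 0, 0, 2]
  ]
}}

```text
t: 27.75
ee_pos: [0.4041, 0.1258, 0.1027]
orientation: [-0.231, 0.973, 0.0, -0.001]
wrist_force: [0.8, 0.8, 0.1]
grip_width: 0.0247
gripper_force: 29.5
```

```bash
python3 p.py 405 126 105 88 564 -384 105 88 ; python3 - <<'E'
from m import *
s=snap('wrist','w10')
for c in blobs(s,(3,90,50),(20,255,255),100): print(cen(c),cv2.boundingRect(c))
s=load('w6')
for c in blobs(s,(3,90,50),(20,255,255),100): print('prev',cen(c),cv2.boundingRect(c))
E
```

```text
t 27.75 p [404.1 125.8 102.7] psi 116.66 tilt 0.13 F [0.8 0.8 0.1] w 24.7 gf 29.5 q6 -1.81
turn 0.5 then x,y,z cm [-0.09  0.02 -0.23] psi-> 88.0
turn -0.0 then x,y,z cm [-17.67 -50.41  -0.  ] psi-> 88.0
[250.12430988 256.6475512 ] (227, 217, 47, 99)
prev [ 92.00695825 263.12972167] (71, 244, 43, 38)
prev [250.15225275 255.60446247] (227, 216, 47, 100)
```

The grip matches the first key's in the wrist image (47×99 px box at the same place). I carry it to the right bay.

Request:
{"op": "carry_out", "data": {
  "deltas": [
    [0, 0, 0, 0, 0, 0.125, 2],
    [0, 0, 0, 0, 0, 0.125, 2],
    [0, 0, 0, 0, 0, 0.125, 2],
    [0, 0, 0, 0, 0, 0.125, 2],
    [-1.18, -3.36, 0, 0, 0, 0, 2]
  ]
}}

```text
t: 28.3
ee_pos: [0.4151, 0.0941, 0.1022]
orientation: [0.017, 1.0, 0.001, -0.0]
wrist_force: [0.9, -0.7, -0.3]
grip_width: 0.0246
gripper_force: 29.6
```

Request:
{"op": "carry_out", "data": {
  "deltas": [
    [-1.18, -3.36, 0, 0, 0, 0, 2],
    [-1.18, -3.36, 0, 0, 0, 0, 2],
    [-1.18, -3.36, 0, 0, 0, 0, 2],
    [-1.18, -3.36, 0, 0, 0, 0, 2],
    [-1.18, -3.36, 0, 0, 0, 0, 2]
  ]
}}

```text
t: 28.8
ee_pos: [0.4689, -0.0794, 0.1022]
orientation: [0.017, 1.0, 0.0, 0.0]
wrist_force: [0.1, 0.4, -0.3]
grip_width: 0.0246
gripper_force: 29.6
```

Request:
{"op": "carry_out", "data": {
  "deltas": [
    [-1.18, -3.36, 0, 0, 0, 0, 2],
    [-1.18, -3.36, 0, 0, 0, 0, 2],
    [-1.18, -3.36, 0, 0, 0, 0, 2],
    [-1.18, -3.36, 0, 0, 0, 0, 2],
    [-1.18, -3.36, 0, 0, 0, 0, 2]
  ]
}}

```text
t: 29.3
ee_pos: [0.522, -0.2494, 0.102]
orientation: [0.018, 1.0, 0.0, -0.0]
wrist_force: [1.1, 0.6, 0.2]
grip_width: 0.0245
gripper_force: 29.6
```

Request:
{"op": "carry_out", "data": {
  "deltas": [
    [-1.18, -3.36, 0, 0, 0, 0, 2],
    [-1.18, -3.36, 0, 0, 0, 0, 2],
    [-1.18, -3.36, 0, 0, 0, 0, 2],
    [-1.18, -3.36, 0, 0, 0, 0, 2],
    [0, 0, 0, 0, 0, 0, 2]
  ]
}}

```text
t: 29.8
ee_pos: [0.5638, -0.3876, 0.0999]
orientation: [0.019, 1.0, -0.0, -0.001]
wrist_force: [0.1, 0.6, -1.2]
grip_width: 0.0244
gripper_force: 29.6
```

Request:
{"op": "carry_out", "data": {
  "deltas": [
    [0, 0, 3, 0, 0, 0, 2],
    [0, 0, 3, 0, 0, 0, 2],
    [0, 0, 2, 0, 0, 0, 2],
    [0, 0, 0, 0, 0, 0, 2],
    [0, 0, 0, 0, 0, 0, 2]
  ]
}}

```text
t: 30.3
ee_pos: [0.5642, -0.3833, 0.0225]
orientation: [0.017, 1.0, 0.0, -0.0]
wrist_force: [1.1, 0.2, 0.2]
grip_width: 0.0244
gripper_force: 29.6
```

```bash
python3 p.py 564 -384 8 88; python3 - <<'E'
from h import *
s=snap('wrist','w11')
E
```

```text
t 30.3 p [ 564.2 -383.3   22.5] psi 88.03 tilt 0.04 F [1.1 0.2 0.2] w 24.4 gf 29.6 q6 -2.18
turn 0.0 then x,y,z cm [ 0.02 -0.07  1.45] psi-> 88.0
```

Request:
{"op": "carry_out", "data": {
  "deltas": [
    [0, 0, 0.8, 0, 0, 0, 2],
    [0, 0, 0.3, 0, 0, 0, 2],
    [0, 0, 0.15, 0, 0, 0, 2],
    [0, 0, 0.15, 0, 0, 0, 2],
    [0, 0, 0, 0, 0, 0, 2]
  ]
}}

```text
t: 30.85
ee_pos: [0.5642, -0.3838, 0.0082]
orientation: [0.017, 1.0, 0.0, -0.0]
wrist_force: [-0.0, 0.2, 0.0]
grip_width: 0.0244
gripper_force: 29.6
```

Request:
{"op": "carry_out", "data": {
  "deltas": [
    [0, 0, 0.05, 0, 0, 0, 2],
    [0, 0, 0, 0, 0, 0, 2],
    [0, 0, 0, 0, 0, 0, 2.8],
    [0, 0, 0, 0, 0, 0, 3.5],
    [0, 0, 0, 0, 0, 0, 4.5]
  ]
}}

```text
t: 31.35
ee_pos: [0.5643, -0.3839, 0.008]
orientation: [0.017, 1.0, -0.0, 0.0]
wrist_force: [0.9, 0.6, 0.4]
grip_width: 0.0446
gripper_force: 0.0
```

Request:
{"op": "carry_out", "data": {
  "deltas": [
    [0, 0, 0, 0, 0, 0, 4.5],
    [0, 0, -1, 0, 0, 0, 4.5],
    [0, 0, -2, 0, 0, 0, 4.5],
    [0, 0, -4, 0, 0, 0, 5.5],
    [0, 0, -4, 0, 0, 0, 6]
  ]
}}

```text
t: 31.85
ee_pos: [0.5638, -0.3835, 0.1189]
orientation: [0.017, 1.0, 0.0, -0.001]
wrist_force: [0.0, 0.1, 0.5]
grip_width: 0.0604
gripper_force: 0.0
```

```bash
python3 - <<'E'
from m import *
s=snap('wrist','w12'); print([ (n,proj(s,[p]).round()) for n,p in(('h1',[.563,-.283,.011]),('h2',[.564,-.384,.011]))])
E
# stop R: centre (449.5,-104.5) yaw -31.7 -> x=+10mm grasp point (458,-109.8), psi=58.3 ; stop L: (447.5,13) yaw -13.1 -> (457.2,10.7), psi 76.9
python3 p.py 458 -109.8 107 88 458 -109.8 107 58.3
```

```text
[('h1', array([[357., 185.]])), ('h2', array([[249., 190.]]))]
t 31.9 p [ 566.3 -385.4  129.3] psi 88.01 tilt 0.68 F [ 0.1 -0.2  6.1] w 59.9 gf 0.0 q6 -2.18
turn 0.0 then x,y,z cm [11.79 27.17  2.23] psi-> 88.0
turn 0.518 then x,y,z cm [ 0.  0. -0.] psi-> 58.3
```

View pics/w12.png

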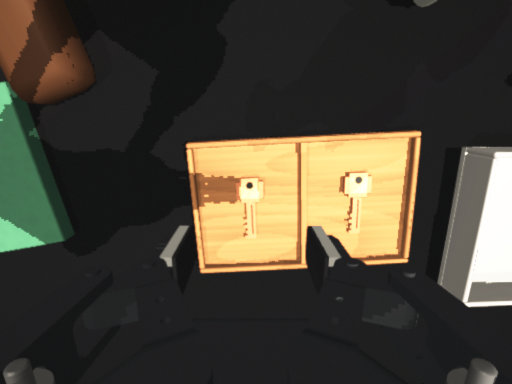

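Both keys lie flat, one per bay, with heads at (250,190) and (357,185). Now the right-hand stop.

Request:
{"op": "carry_out", "data": {
  "deltas": [
    [1.45, 3.38, 0, 0, 0, 0, 6],
    [1.45, 3.38, 0, 0, 0, 0, 6],
    [1.45, 3.38, 0, 0, 0, 0, 6],
    [1.45, 3.38, 0, 0, 0, 0, 6],
    [1.45, 3.38, 0, 0, 0, 0, 6]
  ]
}}

```text
t: 32.4
ee_pos: [0.4972, -0.2113, 0.1187]
orientation: [0.017, 1.0, -0.0, 0.001]
wrist_force: [0.8, -0.1, 0.2]
grip_width: 0.0602
gripper_force: 0.0
```

Request:
{"op": "carry_out", "data": {
  "deltas": [
    [1.45, 3.38, 0, 0, 0, 0, 6],
    [1.45, 3.38, 0, 0, 0, 0, 6],
    [1.45, 3.38, 0, 0, 0, 0.13, 6.5],
    [0, 0, 0, 0, 0, 0.13, 6.5],
    [0, 0, 0, 0, 0, 0.13, 6.5]
  ]
}}

```text
t: 32.9
ee_pos: [0.4577, -0.1086, 0.1191]
orientation: [0.212, 0.977, -0.0, 0.001]
wrist_force: [0.1, -0.6, -0.8]
grip_width: 0.065
gripper_force: 0.0
```

Request:
{"op": "carry_out", "data": {
  "deltas": [
    [0, 0, 1, 0, 0, 0.128, 6.5],
    [0, 0, 1, 0, 0, 0, 6.5],
    [0, 0, 2, 0, 0, 0, 6.5],
    [0, 0, 0, 0, 0, 0, 6.5],
    [0, 0, 0, 0, 0, 0, 6.5]
  ]
}}

```text
t: 33.4
ee_pos: [0.4574, -0.1096, 0.0778]
orientation: [0.272, 0.962, 0.0, -0.001]
wrist_force: [0.7, -0.4, 1.1]
grip_width: 0.0655
gripper_force: 0.0
```

```bash
python3 p.py 458 -109.8 5 58.3; python3 - <<'E'
from m import *
s=snap('wrist','w13')
for c in blobs(s,(108,120,40),(128,255,255),300):
    P=onz(s,c.reshape(-1,2),.012)[:,:2].astype(np.float32)*1000
    print(cen(c),cv2.boundingRect(c),cv2.minAreaRect(P),cv2.minAreaRect(c))
print(proj(s,[[.458,-.1098,.018]]))
E
```

```text
t 33.4 p [ 457.4 -109.6   77.8] psi 58.43 tilt 0.06 F [ 0.7 -0.4  1.1] w 65.5 gf 0.0 q6 -1.33
turn 0.002 then x,y,z cm [-0.06  0.01  7.28] psi-> 58.29999999999999
[252.03619268 226.37699639] (226, 136, 51, 108) ((450.2198486328125, -104.30535888671875), (39.31806182861328, 86.5528335571289), 59.308738708496094) ((251.10572814941406, 189.2639923095703), (107.23690032958984, 49.290855407714844), 89.10482788085938)
[365.04359128 122.86542691] (346, 59, 86, 109) ((453.8284912109375, -2.1776466369628906), (94.3114242553711, 38.13493728637695), 15.750421524047852) ((369.7431335449219, 122.88121032714844), (124.0558090209961, 53.44285583496094), 48.012786865234375)
[[250.5660283  206.07516575]]
```

The wrist mask puts the stop at column 251, within 1° of the finger frame. I descend and grip.

Request:
{"op": "carry_out", "data": {
  "deltas": [
    [0, 0, 2, 0, 0, 0, 6.5],
    [0, 0, 2, 0, 0, 0, 6],
    [0, 0, 2, 0, 0, 0, 6],
    [0, 0, 1.2, 0, 0, 0, 6],
    [0, 0, 0, 0, 0, 0, 6]
  ],
  "squeeze": 40
}}

```text
t: 33.95
ee_pos: [0.457, -0.1094, 0.0048]
orientation: [0.273, 0.962, 0.0, -0.001]
wrist_force: [-0.4, 0.3, 0.1]
grip_width: 0.0602
gripper_force: 0.0
```

Request:
{"op": "carry_out", "data": {
  "deltas": [
    [0, 0, 0, 0, 0, 0, 3],
    [0, 0, 0, 0, 0, 0, 3],
    [0, 0, 0, 0, 0, 0, 3],
    [0, 0, 0, 0, 0, 0, 3],
    [0, 0, 0, 0, 0, 0, 3]
  ]
}}

```text
t: 34.45
ee_pos: [0.4588, -0.1099, 0.0076]
orientation: [0.273, 0.962, -0.0, 0.002]
wrist_force: [-0.8, 0.5, 5.7]
grip_width: 0.0348
gripper_force: 41.1
```

Request:
{"op": "carry_out", "data": {
  "deltas": [
    [0, 0, 0, 0, 0, 0, 3],
    [0, 0, 0, 0, 0, 0, 3],
    [0, 0, -2, 0, 0, 0, 3],
    [0, 0, -4, 0, 0, 0, 3],
    [0, 0, -4, 0, 0, 0, 3]
  ]
}}

```text
t: 34.95
ee_pos: [0.4568, -0.1093, 0.1062]
orientation: [0.273, 0.962, 0.0, -0.001]
wrist_force: [1.2, 0.7, -0.3]
grip_width: 0.0348
gripper_force: 40.4
```

```bash
python3 p.py 458 -110 106 89 618 -132 106 89 618 -132 12 89; python3 - <<'E'
from m import *
s=snap('wrist','w14')
for c in blobs(s,(108,120,40),(128,255,255),300): print(cen(c),cv2.boundingRect(c),cv2.minAreaRect(c))
E
```

```text
t 34.95 p [ 456.8 -109.3  106.2] psi 58.33 tilt 0.14 F [ 1.2  0.7 -0.3] w 34.8 gf 40.4 q6 -1.33
turn -0.535 then x,y,z cm [-0.12 -0.06  0.02] psi-> 89.0
turn -0.0 then x,y,z cm [-16.04  -1.92  -0.  ] psi-> 89.0
turn -0.0 then x,y,z cm [0.  0.  9.4] psi-> 89.0
[249.46413167 219.19182199] (214, 143, 72, 157) ((249.5, 221.0), (156.0, 71.0), 90.0)
[352.09967051 122.22844591] (335, 67, 74, 96) ((355.2169494628906, 121.49057006835938), (109.22399139404297, 46.09732437133789), 49.63546371459961)
```

Request:
{"op": "carry_out", "data": {
  "deltas": [
    [0, 0, 0, 0, 0, -0.107, 3],
    [0, 0, 0, 0, 0, -0.107, 3],
    [0, 0, 0, 0, 0, -0.107, 3],
    [0, 0, 0, 0, 0, -0.107, 3],
    [0, 0, 0, 0, 0, -0.107, 3]
  ]
}}

```text
t: 35.5
ee_pos: [0.4576, -0.1096, 0.1057]
orientation: [0.007, 1.0, 0.0, -0.0]
wrist_force: [-0.7, -0.8, -1.1]
grip_width: 0.0351
gripper_force: 40.4
```

Request:
{"op": "carry_out", "data": {
  "deltas": [
    [-3.2, -0.3, 0, 0, 0, 0, 3],
    [-3.2, -0.3, 0, 0, 0, 0, 3],
    [-3.2, -0.3, 0, 0, 0, 0, 3],
    [-3.2, -0.3, 0, 0, 0, 0, 3],
    [-3.2, -0.3, 0, 0, 0, 0, 3]
  ]
}}

```text
t: 36.0
ee_pos: [0.6186, -0.1275, 0.1054]
orientation: [0.009, 1.0, 0.0, -0.0]
wrist_force: [0.2, -0.4, -0.2]
grip_width: 0.0347
gripper_force: 40.4
```

Request:
{"op": "carry_out", "data": {
  "deltas": [
    [0, 0, 1.5, 0, 0, 0, 3],
    [0, 0, 2, 0, 0, 0, 3],
    [0, 0, 1, 0, 0, 0, 3],
    [0, 0, 0, 0, 0, 0, 3],
    [0, 0, 0, 0, 0, 0, 3]
  ]
}}

```text
t: 36.5
ee_pos: [0.617, -0.1274, 0.0612]
orientation: [0.009, 1.0, -0.0, 0.0]
wrist_force: [0.4, -0.1, 0.0]
grip_width: 0.0346
gripper_force: 40.4
```

```bash
python3 p.py 618 -128 13 89; python3 - <<'E'
from m import *
s=snap('wrist','w15')
# expected inner rim corners vs bright mask
hsv=cv2.cvtColor(s['image'],cv2.COLOR_RGB2HSV)
g=hsv[:,:,2]; sat=hsv[:,:,1]
m=((g>60)&(sat<60)).astype(np.uint8)
for c in cv2.findContours(m,0,2)[0]:
    if cv2.contourArea(c)>1500:
        P=onz(s,c.reshape(-1,2),.038)[:,:2]*1000; print(cv2.boundingRect(c),P.min(0),P.max(0))
for c in blobs(s,(108,120,40),(128,255,255),300): print(cen(c),cv2.boundingRect(c))
E
```

```text
t 36.5 p [ 617.  -127.4   61.2] psi 88.98 tilt 0.0 F [ 0.4 -0.1  0. ] w 34.6 gf 40.4 q6 -1.81
turn -0.0 then x,y,z cm [-0.1  -0.06  4.82] psi-> 89.0
(155, 83, 330, 219) [ 531.50682798 -181.82304607] [678.78360013   9.46651806]
[249.68557362 220.91221656] (215, 143, 71, 156)
```

The bin rim spans y −182 to 9.5 mm and starts at x 531.5 mm, which confirms the bin estimate. I lower the stop into it.

Request:
{"op": "carry_out", "data": {
  "deltas": [
    [0, 0, 1.5, 0, 0, 0, 3],
    [0, 0, 1.5, 0, 0, 0, 3],
    [0, 0, 1.2, 0, 0, 0, 3],
    [0, 0, 0.3, 0, 0, 0, 3],
    [0, 0, 0, 0, 0, 0, 3]
  ]
}}

```text
t: 37.05
ee_pos: [0.6167, -0.1273, 0.0146]
orientation: [0.009, 1.0, 0.0, -0.001]
wrist_force: [0.1, -0.1, -0.6]
grip_width: 0.0348
gripper_force: 40.4
```

Request:
{"op": "carry_out", "data": {
  "deltas": [
    [0, 0, 0.2, 0, 0, 0, 3],
    [0, 0, 0, 0, 0, 0, 3],
    [0, 0, 0, 0, 0, 0, 3],
    [0, 0, 0, 0, 0, 0, 3],
    [0, 0, 0, 0, 0, 0, 3]
  ]
}}

```text
t: 37.55
ee_pos: [0.6176, -0.1275, 0.0142]
orientation: [0.009, 1.0, -0.0, 0.0]
wrist_force: [0.3, 0.6, -1.4]
grip_width: 0.0349
gripper_force: 40.4
```

Request:
{"op": "carry_out", "data": {
  "deltas": [
    [0, 0, 0.1, 0, 0, 0, 3],
    [0, 0, 0, 0, 0, 0, 3],
    [0, 0, 0, 0, 0, 0, 3],
    [0, 0, 0, 0, 0, 0, 3],
    [0, 0, 0, 0, 0, 0, 3]
  ]
}}

```text
t: 38.05
ee_pos: [0.6174, -0.1274, 0.0129]
orientation: [0.009, 1.0, 0.0, -0.0]
wrist_force: [0.6, -0.6, -0.7]
grip_width: 0.0348
gripper_force: 40.4
```

Request:
{"op": "carry_out", "data": {
  "deltas": [
    [0, 0, 0.1, 0, 0, 0, 3],
    [0, 0, 0, 0, 0, 0, 3],
    [0, 0, 0, 0, 0, 0, 3],
    [0, 0, 0, 0, 0, 0, 3],
    [0, 0, 0, 0, 0, 0, 3]
  ]
}}

```text
t: 38.55
ee_pos: [0.6175, -0.1274, 0.0127]
orientation: [0.009, 1.0, -0.0, 0.0]
wrist_force: [-2.8, 0.8, 6.0]
grip_width: 0.0346
gripper_force: 41.1
```

Request:
{"op": "carry_out", "data": {
  "deltas": [
    [0, 0, 0.1, 0, 0, 0, 3],
    [0, 0, 0, 0, 0, 0, 3],
    [0, 0, 0, 0, 0, 0, 3],
    [0, 0, 0, 0, 0, 0, 3],
    [0, 0, 0, 0, 0, 0, 3]
  ]
}}

```text
t: 39.05
ee_pos: [0.6175, -0.1275, 0.0127]
orientation: [0.009, 1.0, -0.0, 0.0]
wrist_force: [-5.9, 1.0, 9.5]
grip_width: 0.0348
gripper_force: 41.5
```

Contact at 12.7 mm, as predicted. I release and retreat, then move over the second stop.

Request:
{"op": "carry_out", "data": {
  "deltas": [
    [0, 0, -0.15, 0, 0, 0, 3],
    [0, 0, 0, 0, 0, 0, 3.8],
    [0, 0, 0, 0, 0, 0, 4.5],
    [0, 0, 0, 0, 0, 0, 4.6],
    [0, 0, 0, 0, 0, 0, 4.6]
  ]
}}

```text
t: 39.55
ee_pos: [0.6173, -0.1274, 0.012]
orientation: [0.009, 1.0, 0.0, -0.0]
wrist_force: [1.3, 0.3, -0.3]
grip_width: 0.0463
gripper_force: 0.0
```

Request:
{"op": "carry_out", "data": {
  "deltas": [
    [0, 0, -1, 0, 0, 0, 4.6],
    [0, 0, -2, 0, 0, 0, 4.6],
    [0, 0, -3, 0, 0, 0, 4.6],
    [0, 0, -3, 0, 0, 0, 6],
    [0, 0, 0, 0, 0, 0, 6.5]
  ]
}}

```text
t: 40.05
ee_pos: [0.6201, -0.1281, 0.1096]
orientation: [0.009, 1.0, -0.001, 0.005]
wrist_force: [0.3, 0.2, 0.1]
grip_width: 0.065
gripper_force: 0.0
```

```bash
python3 p.py 457 10.7 103 89 457 10.7 68 76.9; python3 - <<'E'
from m import *
s=snap('wrist','w16')
for c in blobs(s,(108,120,40),(128,255,255),300):
  for z in(.012,.03): print(z,cen(c),cv2.minAreaRect(onz(s,c.reshape(-1,2),z)[:,:2].astype(np.float32)*1000))
E
```

```text
t 40.05 p [ 620.1 -128.1  109.6] psi 88.98 tilt 0.59 F [0.3 0.2 0.1] w 65.0 gf 0.0 q6 -1.81
turn -0.0 then x,y,z cm [16.55 13.6   0.66] psi-> 89.0
turn 0.211 then x,y,z cm [0.  0.  3.5] psi-> 76.9
0.012 [250.72038586 175.25032081] ((607.59814453125, -127.19734191894531), (37.06379318237305, 84.40605163574219), 89.19849395751953)
0.03 [250.72038586 175.25032081] ((603.43115234375, -127.15147399902344), (34.28070831298828, 78.06804656982422), 89.19847869873047)
0.012 [426.74853544   9.85486233] ((478.17059326171875, 8.563146591186523), (17.667713165283203, 50.18155288696289), 0.5140047073364258)
0.03 [426.74853544   9.85486233] ((483.7222595214844, -1.5850944519042969), (16.34107780456543, 46.413482666015625), 0.514071524143219)
```

The first stop lies at (607,−127) in the bin. On to the second.

Request:
{"op": "carry_out", "data": {
  "deltas": [
    [2.71, 2.25, 0, 0, 0, 0, 6.5],
    [2.71, 2.25, 0, 0, 0, 0, 6.5],
    [2.71, 2.25, 0, 0, 0, 0, 6.5],
    [2.71, 2.25, 0, 0, 0, 0, 6.5],
    [2.71, 2.25, 0, 0, 0, 0, 6.5]
  ]
}}

```text
t: 40.6
ee_pos: [0.4823, -0.0117, 0.1013]
orientation: [0.009, 1.0, 0.0, -0.001]
wrist_force: [0.3, 0.4, -0.4]
grip_width: 0.0651
gripper_force: 0.0
```

Request:
{"op": "carry_out", "data": {
  "deltas": [
    [2.71, 2.25, 0, 0, 0, 0, 6.5],
    [0, 0, 1, 0, 0, 0.106, 6.5],
    [0, 0, 1.5, 0, 0, 0.105, 6.5],
    [0, 0, 0, 0, 0, 0, 6.5],
    [0, 0, 0, 0, 0, 0, 6.5]
  ]
}}

```text
t: 41.1
ee_pos: [0.4567, 0.0104, 0.0768]
orientation: [0.113, 0.994, -0.0, -0.001]
wrist_force: [0.4, -0.5, -0.9]
grip_width: 0.065
gripper_force: 0.0
```

```bash
python3 p.py 457.2 10.7 5 76.9; python3 - <<'E'
from m import *
s=snap('wrist','w17')
for c in blobs(s,(108,120,40),(128,255,255),300):
    print(cen(c),cv2.boundingRect(c),cv2.minAreaRect(onz(s,c.reshape(-1,2),.012)[:,:2].astype(np.float32)*1000),cv2.minAreaRect(c))
E
```

```text
t 41.1 p [456.7  10.4  76.8] psi 77.05 tilt 0.1 F [ 0.4 -0.5 -0.9] w 65.0 gf 0.0 q6 -1.4
turn 0.003 then x,y,z cm [-0.04  0.04  7.18] psi-> 76.9
[250.43435733 219.2634877 ] (228, 137, 44, 107) ((448.5912170410156, 12.528215408325195), (34.801673889160156, 85.30791473388672), 75.9403076171875) ((249.5, 190.0), (43.0, 106.0), 0.0)
```

Request:
{"op": "carry_out", "data": {
  "deltas": [
    [0, 0, 2, 0, 0, 0, 6.5],
    [0, 0, 2, 0, 0, 0, 6],
    [0, 0, 2, 0, 0, 0, 6],
    [0, 0, 1.1, 0, 0, 0, 6],
    [0, 0, 0, 0, 0, 0, 6]
  ]
}}

```text
t: 41.65
ee_pos: [0.4564, 0.0103, 0.0051]
orientation: [0.114, 0.994, -0.0, -0.001]
wrist_force: [-0.0, -0.7, -0.1]
grip_width: 0.0598
gripper_force: 0.0
```

Request:
{"op": "carry_out", "data": {
  "deltas": [
    [0, 0, 0, 0, 0, 0, 3],
    [0, 0, 0, 0, 0, 0, 3],
    [0, 0, 0, 0, 0, 0, 3],
    [0, 0, 0, 0, 0, 0, 3],
    [0, 0, 0, 0, 0, 0, 3]
  ]
}}

```text
t: 42.15
ee_pos: [0.4584, 0.0104, 0.008]
orientation: [0.114, 0.993, 0.0, 0.002]
wrist_force: [-0.7, 0.4, 5.8]
grip_width: 0.0346
gripper_force: 41.2
```

Request:
{"op": "carry_out", "data": {
  "deltas": [
    [0, 0, 0, 0, 0, 0, 3],
    [0, 0, 0, 0, 0, 0, 3],
    [0, 0, -2, 0, 0, 0, 3],
    [0, 0, -4, 0, 0, 0, 3],
    [0, 0, -4, 0, 0, 0, 3]
  ]
}}

```text
t: 42.65
ee_pos: [0.4563, 0.0105, 0.1065]
orientation: [0.114, 0.993, -0.0, -0.001]
wrist_force: [2.0, -0.5, -1.1]
grip_width: 0.0351
gripper_force: 40.5
```

Request:
{"op": "carry_out", "data": {
  "deltas": [
    [0, 0, 0, 0, 0, -0.105, 3],
    [0, 0, 0, 0, 0, -0.105, 3],
    [0, 0, 0, 0, 0, 0, 3],
    [0, 0, 0, 0, 0, 0, 3],
    [0, 0, 0, 0, 0, 0, 3]
  ]
}}

```text
t: 43.15
ee_pos: [0.457, 0.0104, 0.1059]
orientation: [0.01, 1.0, 0.0, -0.0]
wrist_force: [-0.0, 0.0, -1.9]
grip_width: 0.0348
gripper_force: 40.5
```

```bash
python3 p.py 618 -46 106 89; python3 - <<'E'
from m import *
s=snap('wrist','w18')
for c in blobs(s,(108,120,40),(128,255,255),300):
    print(cen(c),cv2.boundingRect(c),cv2.minAreaRect(c))
E
```

```text
t 43.15 p [457.   10.4 105.9] psi 88.81 tilt 0.05 F [-0.   0.  -1.9] w 34.8 gf 40.5 q6 -1.6
turn -0.003 then x,y,z cm [-1.62e+01 -5.36e+00 -1.00e-02] psi-> 89.0
[246.56863951 246.65075264] (215, 143, 71, 142) ((250.0, 213.5), (141.0, 70.0), 90.0)
```

Request:
{"op": "carry_out", "data": {
  "deltas": [
    [-3.22, -1.07, 0, 0, 0, 0, 3],
    [-3.22, -1.07, 0, 0, 0, 0, 3],
    [-3.22, -1.07, 0, 0, 0, 0, 3],
    [-3.22, -1.07, 0, 0, 0, 0, 3],
    [-3.22, -1.07, 0, 0, 0, 0, 3]
  ]
}}

```text
t: 43.7
ee_pos: [0.6183, -0.0466, 0.1058]
orientation: [0.01, 1.0, 0.0, -0.0]
wrist_force: [0.3, 0.3, -0.3]
grip_width: 0.0349
gripper_force: 40.5
```

Request:
{"op": "carry_out", "data": {
  "deltas": [
    [0, 0, 0, 0, 0, 0, 3],
    [0, 0, 0, 0, 0, 0, 3],
    [0, 0, 2, 0, 0, 0, 3],
    [0, 0, 2, 0, 0, 0, 3],
    [0, 0, 2, 0, 0, 0, 3]
  ]
}}

```text
t: 44.2
ee_pos: [0.6165, -0.0456, 0.0466]
orientation: [0.009, 1.0, 0.0, 0.0]
wrist_force: [0.1, -0.6, -0.5]
grip_width: 0.0349
gripper_force: 40.5
```

Request:
{"op": "carry_out", "data": {
  "deltas": [
    [0, 0, 2, 0, 0, 0, 3],
    [0, 0, 0.7, 0, 0, 0, 3],
    [0, 0, 0.3, 0, 0, 0, 3],
    [0, 0, 0, 0, 0, 0, 3],
    [0, 0, 0, 0, 0, 0, 3]
  ]
}}

```text
t: 44.7
ee_pos: [0.6179, -0.0461, 0.018]
orientation: [0.009, 1.0, -0.0, 0.001]
wrist_force: [0.1, 0.2, -0.5]
grip_width: 0.0348
gripper_force: 40.5
```

Request:
{"op": "carry_out", "data": {
  "deltas": [
    [0, 0, 0.1, 0, 0, 0, 3],
    [0, 0, 0, 0, 0, 0, 3],
    [0, 0, 0.1, 0, 0, 0, 3],
    [0, 0, 0, 0, 0, 0, 3],
    [0, 0, 0, 0, 0, 0, 3]
  ]
}}

```text
t: 45.2
ee_pos: [0.6172, -0.0461, 0.0143]
orientation: [0.009, 1.0, 0.0, -0.0]
wrist_force: [0.5, 0.9, -1.2]
grip_width: 0.0347
gripper_force: 40.5
```

Request:
{"op": "carry_out", "data": {
  "deltas": [
    [0, 0, 0.1, 0, 0, 0, 3],
    [0, 0, 0, 0, 0, 0, 3],
    [0, 0, 0.1, 0, 0, 0, 3],
    [0, 0, 0, 0, 0, 0, 3],
    [0, 0, 0, 0, 0, 0, 3]
  ]
}}

```text
t: 45.7
ee_pos: [0.6173, -0.0461, 0.0131]
orientation: [0.009, 1.0, -0.0, 0.0]
wrist_force: [-3.6, 0.3, 5.5]
grip_width: 0.0346
gripper_force: 41.1
```

Request:
{"op": "carry_out", "data": {
  "deltas": [
    [0, 0, 0, 0, 0, 0, 3.5],
    [0, 0, 0, 0, 0, 0, 3.8],
    [0, 0, 0, 0, 0, 0, 4.5],
    [0, 0, 0, 0, 0, 0, 4.6],
    [0, 0, 0, 0, 0, 0, 4.6]
  ]
}}

```text
t: 46.2
ee_pos: [0.6172, -0.0461, 0.012]
orientation: [0.009, 1.0, 0.0, -0.0]
wrist_force: [-0.0, -0.3, -1.0]
grip_width: 0.0463
gripper_force: 0.0
```

Request:
{"op": "carry_out", "data": {
  "deltas": [
    [0, 0, -1, 0, 0, 0, 4.6],
    [0, 0, -2, 0, 0, 0, 4.6],
    [0, 0, -3, 0, 0, 0, 4.6],
    [0, 0, -3, 0, 0, 0, 6],
    [0, 0, 0, 0, 0, 0, 6]
  ]
}}

```text
t: 46.7
ee_pos: [0.62, -0.0464, 0.1095]
orientation: [0.009, 1.0, -0.001, 0.005]
wrist_force: [0.3, -0.2, 0.8]
grip_width: 0.0599
gripper_force: 0.0
```

Request:
{"op": "carry_out", "data": {
  "deltas": [
    [4, 0, -2, 0, 0, 0, 6],
    [4, 0, -2, 0, 0, 0, 6],
    [4, 0, -2, 0, 0, 0, 6],
    [4, 0, 0, 0, 0, 0, 6],
    [0, 0, 0, 0, 0, 0, 6]
  ]
}}

```text
t: 47.2
ee_pos: [0.4541, -0.0429, 0.1632]
orientation: [0.01, 1.0, -0.0, 0.0]
wrist_force: [0.7, 0.2, 0.0]
grip_width: 0.0599
gripper_force: 0.0
```

```bash
python3 p.py; python3 - <<'E'
from m import *
s=snap('scene','s19'); w=snap('wrist','w19'); t=snap('top','t19')
for n,S in(('t',t),('w',w)):
  for c in blobs(S,(108,120,40),(128,255,255),100):
    print(n,cen(c),cv2.minAreaRect(onz(S,c.reshape(-1,2),.02)[:,:2].astype(np.float32)*1000))
a=cv2.resize(s['image'][110:290,60:420,::-1],(640,320),interpolation=cv2.INTER_CUBIC)
b=cv2.resize(w['image'][:,:,::-1],(320,240)); d=cv2.resize(t['image'][:,:,::-1],(320,240))
cv2.imwrite('pics/c19.png',np.vstack([a,np.hstack([b,d])]))
E
```

```text
t 47.2 p [454.1 -42.9 163.2] psi 88.9 tilt 0.06 F [0.7 0.2 0. ] w 59.9 gf 0.0 q6 -1.72
t [304.61928934 161.41455161] ((612.8618774414062, -127.88450622558594), (33.45420837402344, 62.653079986572266), 88.71160125732422)
t [273.2044241 158.8504958] ((619.150634765625, -48.65310287475586), (33.341678619384766, 49.70631790161133), 89.4801254272461)
w [191.47113095 294.28928571] ((594.1636352539062, -117.04336547851562), (19.759531021118164, 71.0802001953125), 88.2802963256836)
w [249.89725852 290.57327697] ((591.6926879882812, -45.35987854003906), (34.152889251708984, 66.21863555908203), 88.9833984375)
```

View pics/c19.png

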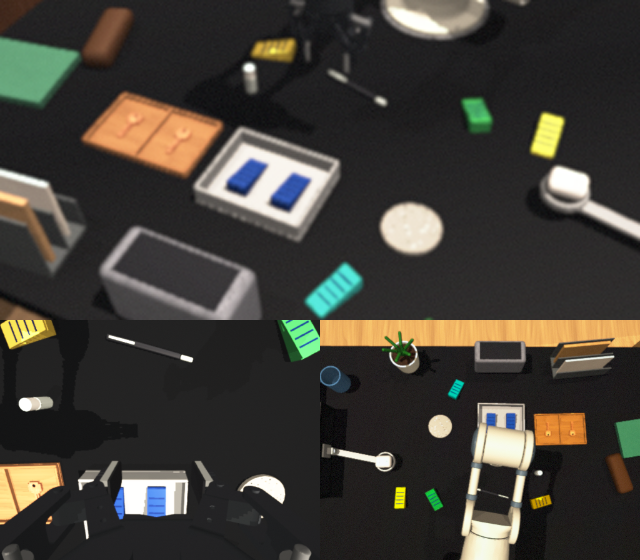

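The final view shows a key in each bay at (130,122) and (180,137), and both stops flat side by side in the bin at (246,177) and (291,191). The case is on the pad at (568,183) and the arm is clear, so I hand in.

```bash
python3 -c "
from workcell import arm
print(arm.finish_job())"
```

```text
the job is handed in; nothing more can be done
None
```

The job is handed in at about 47 s: in the last pictures there is a key flat in each tray bay, both door stops lie flat side by side in the bin, and the earbud case is centred on the pad; no verdict came back.

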